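Pack the mould inserts from the turntable into their case and shut it

TASK

Take every steel mould insert off the free-spinning turntable and lay each flat, cavity side up, in a pocket of its own in the open grey case. Then close the lid half until its rim sits on the lower half all along, and after that slide the orange catch fully home. Leave the tools lying about where they are.

Things in the scene. Friction and masses are not known exactly. Their poses are not given: they have to be found in the camera images.
- insert_1_mid (a point): loose grey steel mould insert, a block 34 x 62 x 15 mm (x width, y length, z height) with cavities and two small pins standing up to 5 mm more on its top; 0.22 kg. The point is the centre of the 15 mm block; z points up when it lies cavity side up. May be absent. It starts lying flat on the turntable disc
- insert_2_mid (a point): loose grey steel mould insert, a block 34 x 62 x 15 mm (x width, y length, z height) with cavities and two small pins standing up to 5 mm more on its top; 0.22 kg. The point is the centre of the 15 mm block; z points up when it lies cavity side up. May be absent. It starts lying flat on the turntable disc
- insert_3_mid (a point): loose grey steel mould insert, a block 34 x 62 x 15 mm (x width, y length, z height) with cavities and two small pins standing up to 5 mm more on its top; 0.22 kg. The point is the centre of the 15 mm block; z points up when it lies cavity side up. May be absent. It starts lying flat on the turntable disc
- insert_4_mid (a point): loose grey steel mould insert, a block 34 x 62 x 15 mm (x width, y length, z height) with cavities and two small pins standing up to 5 mm more on its top; 0.22 kg. The point is the centre of the 15 mm block; z points up when it lies cavity side up. May be absent. It starts lying flat on the turntable disc
- pocket_1 (a point): one of four pockets in a row along the case's y, 59 mm apart (1 at the +y end, 4 at the -y end); the point is the centre of its floor, 4 mm above the table. 40 mm along the case's y x 68 mm along its x: an insert lies with its length along the case's x, either way round. The black ribs round it are 6 mm high; the insert stands 9 mm proud; 25 mm free for a finger on both its long sides
- pocket_2 (a point): one of four pockets in a row along the case's y, 59 mm apart (1 at the +y end, 4 at the -y end); the point is the centre of its floor, 4 mm above the table. 40 mm along the case's y x 68 mm along its x: an insert lies with its length along the case's x, either way round. The black ribs round it are 6 mm high; the insert stands 9 mm proud; 25 mm free for a finger on both its long sides
- pocket_3 (a point): one of four pockets in a row along the case's y, 59 mm apart (1 at the +y end, 4 at the -y end); the point is the centre of its floor, 4 mm above the table. 40 mm along the case's y x 68 mm along its x: an insert lies with its length along the case's x, either way round. The black ribs round it are 6 mm high; the insert stands 9 mm proud; 25 mm free for a finger on both its long sides
- pocket_4 (a point): one of four pockets in a row along the case's y, 59 mm apart (1 at the +y end, 4 at the -y end); the point is the centre of its floor, 4 mm above the table. 40 mm along the case's y x 68 mm along its x: an insert lies with its length along the case's x, either way round. The black ribs round it are 6 mm high; the insert stands 9 mm proud; 25 mm free for a finger on both its long sides
- case: lower half of a grey storage case, screwed to the table: 88 mm along its x, 270 mm along its y, walls 4 mm thick and 18 mm high; origin at the centre of its underside, z up. The lid half is hinged on the +x long side; the front is the -x long side, with a ledge 30 mm wide, 12 mm high (y from -125 to -45 mm) that carries the orange catch
- case_lid (a joint): lid half, rad: 0 = shut, rim on rim; 1.75 to 2.05 at the start (leaning back), stop at 2.2. Stiff hinge: it stays where it is left, 2 to 4 N at the free edge move it. A shell 88 mm from hinge to free edge, 270 mm long, 16 mm deep; shut, its top lies 34 mm above the table. A black finger tab 50 mm long, 8 mm thick sticks out 13 mm at the middle of the free edge
- lid_hinge (a point): middle of the lid's hinge line, fixed to the case: 44 mm along the case's +x from its origin and 18 mm up; the hinge line runs along the case's y
- lid_edge (a point): outer corner of the lid's free edge, at the middle of its length; when the lid is shut this is the front top edge, 88 mm from the hinge line and 16 mm above it
- catch (a joint): orange sliding catch on the case's front ledge, m: 0 = open, 0.025 = fully home; it moves along the case's +y, its steel pin then passing through the staple of the shut lid. Stiff (about 1.5 N), stays where it is left
- catch_top (a point): top centre of the upright grip of the catch: grip 13 mm along the case's x, 12 mm along the case's y, 24 mm high, its top 38 mm above the table; it stands 17 mm in front of the case's front wall (case x = -61 mm)
- disc_centre (a point): centre of the top of the turntable disc, fixed in place, 50 mm above the table. The round disc, outer radius 112 mm with a rim 6 mm high and 4 mm thick round its edge, spins freely with hardly any drag: what lies on it swings away when pushed off-centre, and after a knock it may turn for some seconds. Keep arm and gripper clear of the press to the right (x > 0.58, y < -0.12, higher than 0.15 m)
- hex_key: bystander: loose black hexagon key 33 x 93 x 6 mm lying on the table, origin at the centre of its underside
- drift: bystander: loose brass hexagon bar 15 x 126 x 13 mm lying on the table, origin at the centre of its underside
- green_screwdriver: bystander: loose screwdriver with green handle 25 x 170 x 23 mm lying on the table, origin at the centre of its underside

How it is judged:
On the way, in this order (a step that is already met when the one before it is completed fails the run):
1. every insert lies in a pocket, with the case still open (((horizontal distance between insert_1_mid and pocket_1 below 0.008 m and z of insert_1_mid in the frame of pocket_1 below 0.011 m) or (horizontal distance between insert_1_mid and pocket_2 below 0.008 m and z of insert_1_mid in the frame of pocket_2 below 0.011 m) or (horizontal distance between insert_1_mid and pocket_3 below 0.008 m and z of insert_1_mid in the frame of pocket_3 below 0.011 m) or (horizontal distance between insert_1_mid and pocket_4 below 0.008 m and z of insert_1_mid in the frame of pocket_4 below 0.011 m)) and angle between each of insert_1_mid, insert_2_mid, insert_3_mid, insert_4_mid's own z axis and vertical below 0.12 rad and angle between the y axis of each of insert_1_mid, insert_2_mid, insert_3_mid, insert_4_mid and the x axis of case, either way round below 0.15 rad and ((horizontal distance between insert_2_mid and pocket_1 below 0.008 m and z of insert_2_mid in the frame of pocket_1 below 0.011 m) or (horizontal distance between insert_2_mid and pocket_2 below 0.008 m and z of insert_2_mid in the frame of pocket_2 below 0.011 m) or (horizontal distance between insert_2_mid and pocket_3 below 0.008 m and z of insert_2_mid in the frame of pocket_3 below 0.011 m) or (horizontal distance between insert_2_mid and pocket_4 below 0.008 m and z of insert_2_mid in the frame of pocket_4 below 0.011 m)) and ((horizontal distance between insert_3_mid and pocket_1 below 0.008 m and z of insert_3_mid in the frame of pocket_1 below 0.011 m) or (horizontal distance between insert_3_mid and pocket_2 below 0.008 m and z of insert_3_mid in the frame of pocket_2 below 0.011 m) or (horizontal distance between insert_3_mid and pocket_3 below 0.008 m and z of insert_3_mid in the frame of pocket_3 below 0.011 m) or (horizontal distance between insert_3_mid and pocket_4 below 0.008 m and z of insert_3_mid in the frame of pocket_4 below 0.011 m)) and ((horizontal distance between insert_4_mid and pocket_1 below 0.008 m and z of insert_4_mid in the frame of pocket_1 below 0.011 m) or (horizontal distance between insert_4_mid and pocket_2 below 0.008 m and z of insert_4_mid in the frame of pocket_2 below 0.011 m) or (horizontal distance between insert_4_mid and pocket_3 below 0.008 m and z of insert_4_mid in the frame of pocket_3 below 0.011 m) or (horizontal distance between insert_4_mid and pocket_4 below 0.008 m and z of insert_4_mid in the frame of pocket_4 below 0.011 m)) and value of joint case_lid above 0.5 rad), for 0.2 s.
2. the lid is shut, catch still open (value of joint case_lid below 0.04 rad and value of joint catch below 0.012 m), for 0.2 s.
3. the catch is slid home (value of joint catch above 0.021 m), for 0.2 s.
At the end, for the whole second after the job is handed in: Every insert present lies in a pocket (centre within 8 mm of the pocket's centre, bottom within about 3 mm of its floor, tilted less than 0.12 rad, cavity side up, length across the case within 0.15 rad), the lid is shut to less than 0.04 rad and the catch is slid more than 21 of its 25 mm (((horizontal distance between insert_1_mid and pocket_1 below 0.008 m and z of insert_1_mid in the frame of pocket_1 below 0.011 m) or (horizontal distance between insert_1_mid and pocket_2 below 0.008 m and z of insert_1_mid in the frame of pocket_2 below 0.011 m) or (horizontal distance between insert_1_mid and pocket_3 below 0.008 m and z of insert_1_mid in the frame of pocket_3 below 0.011 m) or (horizontal distance between insert_1_mid and pocket_4 below 0.008 m and z of insert_1_mid in the frame of pocket_4 below 0.011 m)) and angle between each of insert_1_mid, insert_2_mid, insert_3_mid, insert_4_mid's own z axis and vertical below 0.12 rad and angle between the y axis of each of insert_1_mid, insert_2_mid, insert_3_mid, insert_4_mid and the x axis of case, either way round below 0.15 rad and ((horizontal distance between insert_2_mid and pocket_1 below 0.008 m and z of insert_2_mid in the frame of pocket_1 below 0.011 m) or (horizontal distance between insert_2_mid and pocket_2 below 0.008 m and z of insert_2_mid in the frame of pocket_2 below 0.011 m) or (horizontal distance between insert_2_mid and pocket_3 below 0.008 m and z of insert_2_mid in the frame of pocket_3 below 0.011 m) or (horizontal distance between insert_2_mid and pocket_4 below 0.008 m and z of insert_2_mid in the frame of pocket_4 below 0.011 m)) and ((horizontal distance between insert_3_mid and pocket_1 below 0.008 m and z of insert_3_mid in the frame of pocket_1 below 0.011 m) or (horizontal distance between insert_3_mid and pocket_2 below 0.008 m and z of insert_3_mid in the frame of pocket_2 below 0.011 m) or (horizontal distance between insert_3_mid and pocket_3 below 0.008 m and z of insert_3_mid in the frame of pocket_3 below 0.011 m) or (horizontal distance between insert_3_mid and pocket_4 below 0.008 m and z of insert_3_mid in the frame of pocket_4 below 0.011 m)) and ((horizontal distance between insert_4_mid and pocket_1 below 0.008 m and z of insert_4_mid in the frame of pocket_1 below 0.011 m) or (horizontal distance between insert_4_mid and pocket_2 below 0.008 m and z of insert_4_mid in the frame of pocket_2 below 0.011 m) or (horizontal distance between insert_4_mid and pocket_3 below 0.008 m and z of insert_4_mid in the frame of pocket_3 below 0.011 m) or (horizontal distance between insert_4_mid and pocket_4 below 0.008 m and z of insert_4_mid in the frame of pocket_4 below 0.011 m)) and value of joint case_lid below 0.04 rad and value of joint catch above 0.021 m and velocity of joint case_lid below 0.05 rad/s); the robot touches nothing.
It fails at once if a tool lying on the table (hex key, brass drift, green screwdriver) is moved more than 3 cm (distance of any of hex_key, drift, green_screwdriver from where it was at the start of the episode above 0.03 m).
It fails at once if an insert falls off the table (height (world z) of any of insert_1_mid, insert_2_mid, insert_3_mid, insert_4_mid below -0.05 m).
Of insert_1, insert_2, insert_3, insert_4 only 3 to 4 are there at a start; the rules pass over those that are not, and their reading is None.
At some moment in a run one of insert_1, insert_2, insert_3, insert_4 may be knocked a few centimetres aside while the robot is not near it.
It also fails if it takes over 208 s, if anything falls off the work surface, if the arm or the gripper's body presses on something with over 40 N, if the wrist force passes 120 N, or if a joint passes its speed limit or range.

ROBOT

A 6-joint arm with a two-finger parallel gripper is mounted at the origin on a cart in front of the work surface, level with it; the furniture and walls round the work are solid. World frame = base frame: x ahead of the robot, y to its left, z up, the work surface at z = 0. Lengths are in m, angles in rad, forces in N, time in s.
With the tool pointing down it reaches from about 0.35 to 1 m from the base axis. Payload 7.1 kg.
Tool frame: the origin (TCP) lies between the finger pads; the fingertips stand 14 mm ahead of it and the grasp point (between the pads) lies 5 mm behind it (env.finger_overhang is the z of the fingertips in the tool frame, in m); z points along the fingers, y is the direction in which the jaws open and shut (so a half turn about z gives the same grasp; the last joint's range is limited). The gripper opens to 85 mm and grips with 20 to 120 N. Pads are 22 mm wide; open, the fingers measure 114 mm over their backs; the gripper's body (76 mm by 85 mm) begins 54 mm behind the grasp point. The pads swing forward as they close: fully open they stand 13 mm farther back than shut.
Start: joints at [-1.195, 0.423, 1.63, -0, 1.089, -0.019], TCP at [0.24, -0.577, 0.245] pointing down, gripper open.
Joint ranges: [-3, 3], [-0.9, 2.11], [0.09, 2.58], [-1.31, 4.45], [0.11, 2.69], [-2.54, 2.54]. Speed limits (rad/s): [2.39, 2.39, 3.01, 3.14, 3.14, 3.14].

INTERFACE

Orientations are given as a unit quaternion [x, y, z, w].
In Python, from station import env gives the robot as it stands.
- The arm moves only by the tool play_rows, never from a script. Its argument "series" is a list that holds one entry, the list of rows, each a list of 7 numbers: the shift along the world's x, y, z in mm, then the turn, a rotation vector about the world's x, y, z in rad, then the opening, from 0 (shut) to 1 (fully open). In form: [[[tx, ty, tz, rx, ry, rz, grip], ...]]. A call has 1 to 10 rows; each row shifts and turns the commanded pose from where the row before left it; what a row does not reach is not made up. A row lasts 1/12 s, in which the tool goes at most 41.7 mm and 7.16 degrees, less where a joint would pass 70% of its speed; a pose out of reach is approached as far as the arm can. A call is refused whole if a number of a shift passes 41.7 or a number of a turn 0.125, either way. A call with a gripper value outside its range is refused whole. The fingers move at their own pace and stop on an object; the grip force is fixed at half the most. Time passes only in rows, so rows that do not move let the fingers close. It gives the time, the measured TCP pose, the force and the opening at its end, in the units of the state.
- env.get_obs(): the state, without advancing time (a new reading comes with each control period).
- env.capture(name): name is "side" or "top" or "wrist"; returns (picture, depth): 420x560x3 uint8, blue, green, red; 420x560 float32, m along the optical axis (not along the pixel's ray), 0 where there is no reading.
- env.calibration(name): a dict with "intrinsics" (3x3 intrinsics, pixels), "R" (3x3) and "t" (3): a world point X has camera coordinates R X + t. Camera axes: x right, y down, z forward; pixel columns grow to the right and rows downward; lengths in m; the calibration is good to about 2 mm. The wrist camera is an equidistant fisheye: a pixel r from the principal point sees the ray r / f radians off the axis. A picture is of the moment at which its call begins: read the wrist's pose just before it. calibration takes no time and is no camera call; for the wrist camera it gives the pose at the moment of the call.
- env.close_job(): hands the job in, once; it reports no verdict.
Trained networks look in the newest picture that a camera, given by its name, has taken for a name from the list of things; names that differ only in an ending like _2 or _b are one class to them, and where a whole thing is asked for, a point or a joint stands for the part that bears it (a point fixed in the world has none). Each returns a list of dicts, best first, with "p" (0 to 1); they miss things now and then, are a little off and sometimes report something else, mostly with a low value. They report only what shows in the picture. A call takes as long as a camera call.
- env.regions_of(camera, query): "pixels" (420x560 bool, what is visible of it) and "extent" ([left, top, width, height] in pixels, round what is visible of it).
The state is a dict: "clock": time; "joint_pos": joint angles; "dq": joint speeds; "effort": joint torques, N m; "ee_pos": TCP position; "tcp_rot": TCP orientation; "ft_force": force on the tool from outside, world axes, zero at the start; "wrist_torque": the same for the moment, N m; "width": opening from 0.0 (shut) to 1.0 (fully open).
Only numpy, scipy, OpenCV 4.12 (cv2) and the standard library are available. Lean on these libraries where they do the work, as an engineer would, in place of code of your own. Each camera call takes 0.05 s, during which the arm holds its last target.

## Working session

There is one attempt and no reset: what is moved stays moved. The work goes in short steps, Python scripts to look and compute and a tool call to move; the robot and the scene stay as the last step left them, time stands still between calls to the robot, and variables do not carry over. Pictures are saved under pics/ and viewed, and the job is handed in when it is done.

Besides the shell and the picture viewer there is one more tool, called after "Emit:" in YAML: its name, and indented under it one key for each argument. play_rows: Moves the arm, as the interface text tells. Its arguments: {"type":"object","properties":{"series":{"type":"array","items":{"type":"array","items":{"type":"array","items":{"type":"number"}}}}},"required":["series"]}

```bash
ls; mkdir -p pics; cat > h.py <<'E'
import numpy as np, cv2
from station import env
def cap(n,f=None):
    p,d=env.capture(n)
    if f: cv2.imwrite('pics/'+f,p)
    return p,d
def w(n,u,v,d,c=None):
    c=c or env.calibration(n);K=np.array(c['intrinsics']);R=np.array(c['R']);t=np.array(c['t'])
    u=np.asarray(u,float);v=np.asarray(v,float);d=np.asarray(d,float)
    x=(u-K[0,2])/K[0,0];y=(v-K[1,2])/K[1,1]
    if n=='wrist':
        r=np.hypot(x,y);s=np.where(r>1e-9,np.tan(r)/np.maximum(r,1e-9),1);x=x*s;y=y*s
    P=np.stack([x*d,y*d,d],-1)
    return (P-t)@R
def proj(n,X):
    c=env.calibration(n);K=np.array(c['intrinsics'])
    p=np.array(c['R'])@np.array(X)+np.array(c['t']);return K[0,0]*p[0]/p[2]+K[0,2],K[1,1]*p[1]/p[2]+K[1,2]
E
python3 - <<'E'
from h import *
for n in ['top','side','wrist']:
    p,d=cap(n,n+'0.png'); c=env.calibration(n);print(n,c)
print({k:np.round(v,3) for k,v in env.get_obs().items()})
E
```

```text
pics
top {'intrinsics': array([[444.27119077,   0.        , 273.25235555],
       [  0.        , 444.27119077, 200.16305073],
       [  0.        ,   0.        ,   1.        ]]), 'R': array([[-0.05909916, -0.99823442, -0.00594339],
       [-0.97053533,  0.05885047, -0.23366172],
       [ 0.23359894, -0.00804094, -0.97229979]]), 't': array([0.01574871, 0.5692337 , 1.08890067])}
side {'intrinsics': array([[480.06586735,   0.        , 286.3701514 ],
       [  0.        , 480.06586735, 207.74405391],
       [  0.        ,   0.        ,   1.        ]]), 'R': array([[-0.99996453, -0.00658886,  0.00524594],
       [-0.00813163,  0.59311744, -0.80507489],
       [ 0.00219306, -0.80508899, -0.59314998]]), 't': array([0.5459869 , 0.0610093 , 1.35315143])}
wrist {'intrinsics': array([[325.1922621 ,   0.        , 274.09869738],
       [  0.        , 325.1922621 , 211.56073855],
       [  0.        ,   0.        ,   1.        ]]), 'R': array([[ 3.84468149e-01, -9.23138049e-01, -6.20093169e-04],
       [-8.74383498e-01, -3.64378121e-01,  3.20440452e-01],
       [-2.96036723e-01, -1.22656949e-01, -9.47268458e-01]]), 't': array([-0.6242475 , -0.0418808 ,  0.37933532])}
{'clock': np.float64(0.15), 'joint_pos': array([-1.195,  0.424,  1.631,  0.   ,  1.089, -0.019]), 'dq': array([ 0.   , -0.002, -0.002,  0.001, -0.   , -0.001]), 'effort': array([ 1.0000e-03, -5.5777e+01, -2.8202e+01,  0.0000e+00,  5.0000e-03,
        0.0000e+00]), 'ee_pos': array([ 0.24 , -0.577,  0.245]), 'tcp_rot': array([ 0.981,  0.196, -0.   , -0.001]), 'ft_force': array([-0.164, -0.713, -0.129]), 'wrist_torque': array([-0.002,  0.021,  0.012]), 'width': np.float64(1.003)}
```

View pics/top0.png

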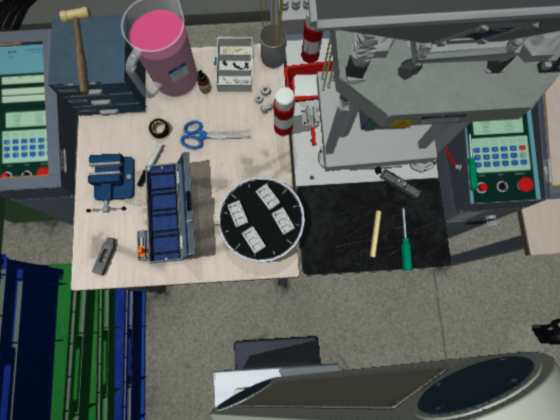

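View pics/side0.png

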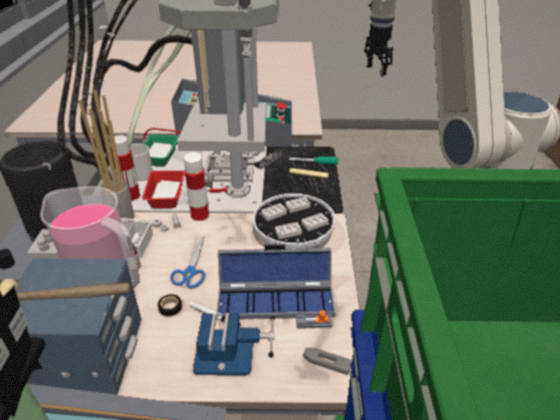

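View pics/wrist0.png

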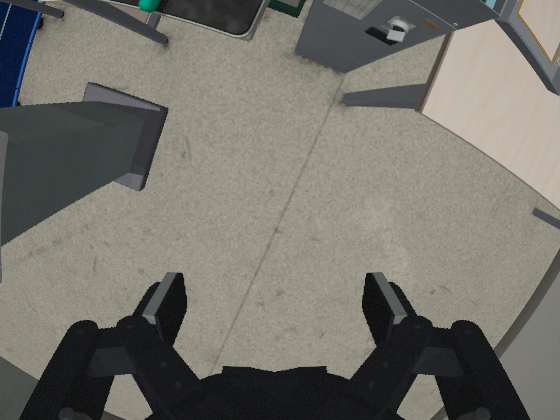

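```bash
python3 - <<'E'
from h import *
p,d=cap('top')
for q in ['insert_1_mid','case','case_lid','catch','pocket_1','catch_top']:
    try:
        for r in env.regions_of('top',q)[:6]:
            m=r['pixels'];v,u=np.nonzero(m)
            X=w('top',u,v,d[v,u]);ok=d[v,u]>0;X=X[ok]
            print(q,round(r['p'],2),r['extent'],m.sum(),np.round(np.median(X,0),4),np.round(np.percentile(X,[2,98],axis=0),3).tolist())
    except Exception as e: print(q,e)
cv2.imwrite('pics/topz.png',cv2.resize(p[140:280,120:320],None,fx=4,fy=4,interpolation=cv2.INTER_CUBIC))
p,d=cap('side')
cv2.imwrite('pics/sidez.png',cv2.resize(p[180:340,180:360],None,fx=4,fy=3.75,interpolation=cv2.INTER_CUBIC))
E
```

```text
insert_1_mid 0.69 [241.0, 227.4, 24.0, 26.2] 334 [0.4691 0.0374 0.0626] [[0.44, 0.015, 0.05], [0.498, 0.061, 0.069]]
insert_1_mid 0.52 [369.8, 210.1, 10.7, 47.9] 217 [ 0.4672 -0.2857  0.0119] [[0.415, -0.303, 0.006], [0.531, -0.269, 0.017]]
case 0.86 [134.0, 152.8, 64.4, 113.7] 4757 [0.5529 0.2691 0.0095] [[0.438, 0.191, 0.0], [0.7, 0.343, 0.102]]
case_lid 0.63 [176.7, 152.6, 21.2, 105.8] 1286 [0.5674 0.2067 0.0879] [[0.438, 0.187, 0.015], [0.702, 0.237, 0.11]]
catch 0.49 [273.8, 206.9, 21.6, 26.4] 308 [ 0.5139 -0.0407  0.0632] [[0.484, -0.063, 0.054], [0.543, -0.018, 0.069]]
catch 0.44 [139.7, 238.8, 4.5, 20.4] 75 [0.4639 0.3364 0.0187] [[0.451, 0.331, 0.013], [0.492, 0.345, 0.041]]
pocket_1 0.64 [136.3, 149.6, 58.5, 114.6] 4929 [0.5543 0.2693 0.0095] [[0.437, 0.19, -0.0], [0.701, 0.343, 0.102]]
catch_top 0.67 [139.6, 244.2, 3.3, 10.8] 56 [0.4629 0.3347 0.019 ] [[0.451, 0.331, 0.014], [0.477, 0.343, 0.041]]
```

View pics/topz.png

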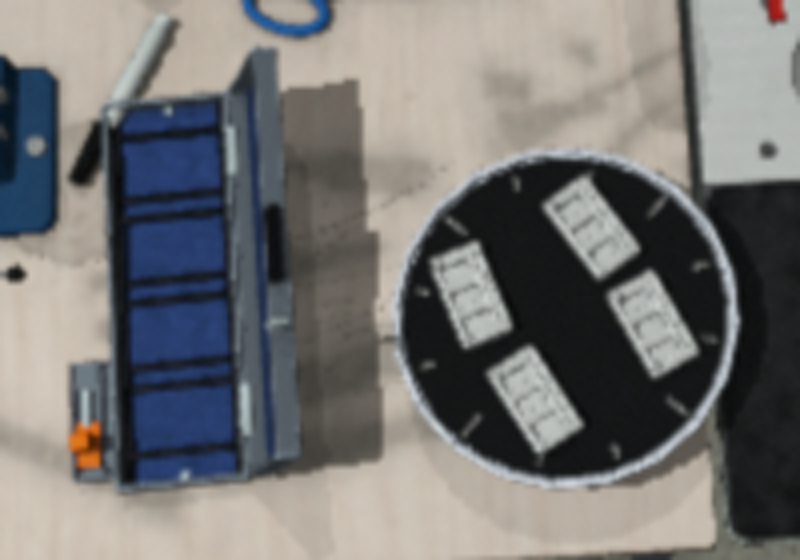

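View pics/sidez.png

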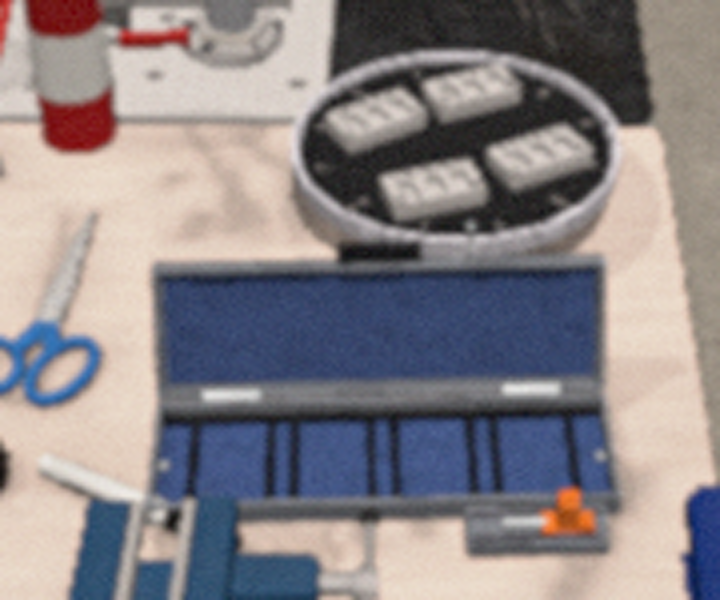

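```bash
cat >> h.py <<'E'
def inserts(n,p,d,c=None,zlo=0.056,zhi=0.085,cen=(0.493,-0.003),rad=0.103,thr=110):
    v,u=np.mgrid[0:420,0:560]; X=w(n,u,v,d,c)
    g=p.min(2)
    m=(d>0)&(g>thr)&(X[...,2]>zlo)&(X[...,2]<zhi)&(np.hypot(X[...,0]-cen[0],X[...,1]-cen[1])<rad)
    m=cv2.morphologyEx(m.astype(np.uint8),cv2.MORPH_CLOSE,np.ones((3,3)))
    k,l,s,_=cv2.connectedComponentsWithStats(m)
    out=[]
    for i in range(1,k):
        if s[i,4]<60: continue
        vv,uu=np.nonzero(l==i); P=X[vv,uu]; P=P[(d[vv,uu]>0)]
        (cx,cy),(a,b),an=cv2.minAreaRect((P[:,:2]*1000).astype(np.float32))
        if a>b: yaw=an
        else: yaw=an+90
        yaw=(yaw+90)%180-90
        out.append((np.round([cx,cy,np.median(P[:,2])*1000,max(a,b),min(a,b),yaw],1),s[i,4],np.round(P.mean(0)*1000,1)))
    return out
E
python3 - <<'E'
from h import *
for n in ['top','side']:
    p,d=cap(n)
    for r in inserts(n,p,d): print(n,*r)
c=env.calibration('wrist');R=np.array(c['R']);o=env.get_obs()
print(-R.T@c['t'],o['ee_pos'],R[2])
# disc
p,d=cap('top');v,u=np.mgrid[0:420,0:560];X=w('top',u,v,d)
g=p.min(2);m=(X[...,2]>.052)&(X[...,2]<.062)&(g>120)&(abs(np.hypot(X[...,0]-.49,X[...,1])-.11)<.015)
P=X[m];A=np.c_[2*P[:,:2],np.ones(len(P))];s=np.linalg.lstsq(A,(P[:,:2]**2).sum(1),rcond=None)[0];print('disc',s[:2],np.sqrt(s[2]+s[:2]@s[:2]),len(P))
# case blue floor
p,d=cap('top');X=w('top',u,v,d);b=p.astype(int)
m=(b[...,0]-b[...,2]>40)&(X[...,1]>.2)&(X[...,1]<.34)&(X[...,0]>.4)&(X[...,0]<.75)&(X[...,2]<.02)
P=X[m];print(cv2.minAreaRect((P[:,:2]*1000).astype(np.float32)),np.median(P[:,2]))
E
```

```text
top [578.1  -6.1  63.   54.5  34.6  33.3] 231 [575.   -6.4  62.6]
top [535.9  74.8  63.5  51.6  33.1  18.6] 206 [533.   72.2  62.9]
top [514.7 -39.9  63.2  60.6  34.2  25.4] 308 [514.9 -40.   62.6]
top [470.4  38.6  63.1  61.   34.1  29.5] 316 [470.3  38.8  62.6]
side [542.2 -23.4  61.1 127.7  42.3  27.3] 360 [541.5 -21.9  60.7]
side [471.   40.8  61.5  64.7  38.3  29.9] 234 [470.9  42.8  61. ]
side [534.7  77.2  61.4  49.1  37.   19.7] 155 [532.4  74.6  61. ]
[ 0.31576676 -0.54521743  0.37298847] [ 0.24038875 -0.57690716  0.24534797] [-0.29561098 -0.12373684 -0.94726097]
disc [0.49330827 0.00089047] 0.10722614636500365 207
((597.5069580078125, 276.65252685546875), (107.008056640625, 320.69671630859375), 82.00921630859375) 0.004048307273780549
```

```bash
cat >> h.py <<'E'
def ray(n,u,v,z,c=None):
    c=c or env.calibration(n);R=np.array(c['R']);o=-R.T@np.array(c['t'])
    a=w(n,u,v,np.ones_like(np.asarray(u,float)),c);dd=a-o
    return o+dd*((z-o[2])/dd[...,2:3] if dd.ndim>1 else (z-o[2])/dd[2])
E
python3 - <<'E'
from h import *
print('disc',ray('top',120+569/4,140+319/4,.056))
for k,(a,b) in dict(lt=(106,107),lb=(118,490)).items(): print(k,ray('top',120+a/4,140+b/4,.018))
print('catch',ray('top',120+88/4,140+435/4,.038))
# ribs
for a,b in [(170,137),(172,195),(174,211),(176,280),(178,296),(180,364),(182,382),(185,452)]: print(ray('top',120+a/4,140+b/4,.01)[:2])
print('lidedge',ray('top',120+275/4,140+245/4,.1))
p,d=cap('top');v,u=np.mgrid[0:420,0:560];X=w('top',u,v,d)
for v0,u0 in [(200,186),(200,189),(200,192),(170,186),(240,190),(240,186)]: print(v0,u0,X[v0,u0])
E
```

```text
disc [0.52131853 0.01326119 0.056     ]
lt [0.69742016 0.32640755 0.018     ]
lb [0.43224899 0.31651197 0.018     ]
catch [0.46689311 0.33073143 0.038     ]
[0.67553521 0.28406505]
[0.63367416 0.28272301]
[0.62218209 0.28136071]
[0.57346489 0.28006599]
[0.56223421 0.27872501]
[0.51530316 0.27746772]
[0.50296288 0.27615059]
[0.45572106 0.27426852]
lidedge [0.57145805 0.19543878 0.1       ]
200 186 [0.57618765 0.20315259 0.09583553]
200 189 [0.57388264 0.19417342 0.10313618]
200 192 [ 5.99551043e-01  2.05235479e-01 -5.26166563e-04]
170 186 [0.65525613 0.20168286 0.09798914]
240 190 [0.47309448 0.19446969 0.09635874]
240 186 [0.48600962 0.21945689 0.01910044]
```

```bash
python3 -c "
from station import env
print(env.finger_overhang,[a for a in dir(env) if a[0]!='_'])"
```

```text
0.014 ['PlanningError', 'calibration', 'capture', 'close_job', 'finger_overhang', 'get_obs', 'regions_of']
```

Emit:
play_rows:
  series:
    - [[18,36,6,0,0,0,1],[18,38,6,0,0,0,1],[18,38,6,0,0,0,1],[18,38,6,0,0,0,1],[18,38,6,0,0,0,1],[18,38,6,0,0,0,1],[18,38,6,0,0,0,1],[18,38,6,0,0,0,1],[18,38,6,0,0,0,1],[18,38,6,0,0,0,1]]

```text
clock: 1.63
ee_pos: [0.4177, -0.2035, 0.3049]
tcp_rot: [0.981, 0.196, 0.0, 0.0]
ft_force: [0.5, -0.8, -0.2]
width: 0.999
```

Emit:
play_rows:
  series:
    - [[10,40,4,0,0,0,1],[10,40,4,0,0,0,1],[10,40,4,0,0,0,1],[10,40,4,0,0,0,1],[10,40,4,0,0,0,1],[10,40,4,0,0,0,1],[0,0,0,0,0,0,1],[0,0,0,0,0,0,1]]

```text
clock: 2.3
ee_pos: [0.4776, 0.0366, 0.3285]
tcp_rot: [0.98, 0.198, 0.0, 0.0]
ft_force: [-0.2, -0.8, -0.2]
width: 1.002
```

```bash
python3 - <<'E'
from h import *
c=env.calibration('wrist');p,d=cap('wrist','w1.png')
import pickle;pickle.dump((p,d,c),open('w1.pkl','wb'))
for r in inserts('wrist',p,d,c,cen=(.521,.013)): print(*r)
E
```

```text
[580.8  -4.4  63.3  62.5  34.9  32.3] 1427 [581.   -3.9  62.1]
[541.1  76.7  63.2  62.   34.3  20.3] 1429 [540.9  76.5  62. ]
[514.9 -40.3  63.4  61.6  35.2  26.3] 1323 [515.4 -39.6  62.3]
[470.3  37.9  63.4  61.8  34.2  29.7] 1357 [470.9  38.2  62.2]
```

View pics/w1.png

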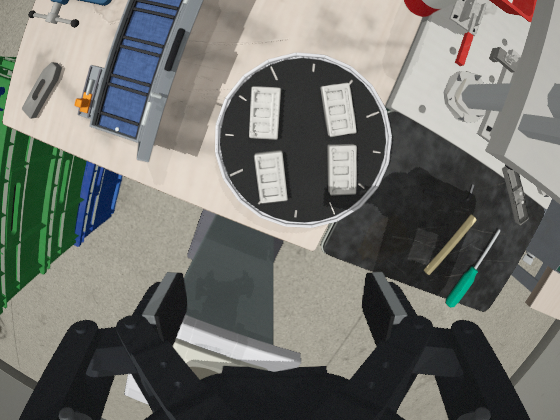

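Emit:
play_rows:
  series:
    - [[-7,1,-30,0,0,0.12,0.65],[0,0,-30,0,0,0,0.65],[0,0,-30,0,0,0,0.65],[0,0,-30,0,0,0,0.65],[0,0,-30,0,0,0,0.65],[0,0,-30,0,0,0,0.65],[0,0,-30,0,0,0,0.65],[0,0,-8,0,0,0,0.65],[0,0,0,0,0,0,0.65]]

```text
clock: 3.1
ee_pos: [0.4685, 0.0342, 0.1085]
tcp_rot: [0.967, 0.254, -0.003, -0.0]
ft_force: [-0.8, -0.7, 0.7]
width: 0.651
```

```bash
cat >> h.py <<'E'
from scipy.spatial.transform import Rotation as Ro
def st():
    o=env.get_obs();M=Ro.from_quat(o['tcp_rot']).as_matrix();x=M[:,0]
    print('t',round(float(o['clock']),2),'pos',np.round(o['ee_pos']*1000,1),'yaw',round(np.degrees(np.arctan2(x[1],x[0])),2),'z',np.round(M[:,2],3),'F',np.round(o['ft_force'],1),'w',round(float(o['width']),3),'q6',round(o['joint_pos'][5],2))
E
python3 - <<'E'
from h import *
st()
c=env.calibration('wrist');p,d=cap('wrist','w2.png')
for r in inserts('wrist',p,d,c,cen=(.521,.013)): print(*r)
E
```

```text
t 3.1 pos [468.5  34.2 108.5] yaw 29.38 z [-0.005 -0.    -1.   ] F [-0.8 -0.7  0.7] w 0.651 q6 1.11
[541.4  76.7  63.4  62.2  34.3  19.4] 7468 [541.4  76.7  62.1]
[584.1  -6.9  63.3  63.7  43.4  32.8] 6033 [580.8  -2.7  62. ]
[470.6  38.5  63.6  62.5  34.1  29.7] 5594 [473.2  40.   62.3]
[514.8 -39.9  63.6  62.5  35.   25.6] 4372 [518.  -37.7  62.4]
```

View pics/w2.png

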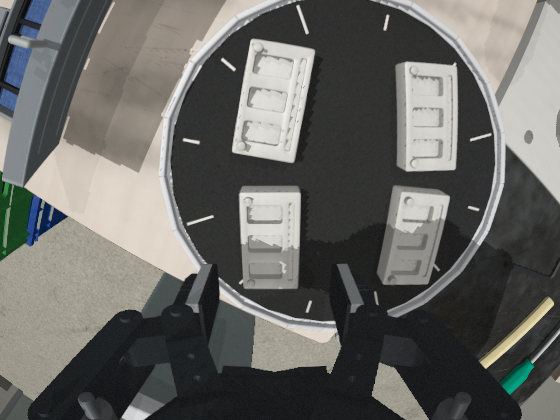

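Emit:
play_rows:
  series:
    - [[2,4,0,0,0,0,0.65],[0,0,-8,0,0,0,0.65],[0,0,-8,0,0,0,0.65],[0,0,0,0,0,0,0.65],[0,0,0,0,0,0,0.65]]

```text
clock: 3.57
ee_pos: [0.4721, 0.0397, 0.0942]
tcp_rot: [0.967, 0.255, -0.0, -0.0]
ft_force: [-0.7, -0.1, -0.6]
width: 0.649
```

```bash
python3 - <<'E'
from h import *
st()
E
```

```text
t 3.57 pos [472.1  39.7  94.2] yaw 29.51 z [-0. -0. -1.] F [-0.7 -0.1 -0.6] w 0.649 q6 1.11
```

Emit:
play_rows:
  series:
    - [[-1,-1,-8,0,0,0,0.65],[0,0,-8,0,0,0,0.65],[0,0,-8,0,0,0,0.65],[0,0,0,0,0,0,0.55],[0,0,0,0,0,0,0.45],[0,0,0,0,0,0,0.38],[0,0,0,0,0,0,0.3],[0,0,0,0,0,0,0.2],[0,0,0,0,0,0,0.2]]

```text
clock: 4.32
ee_pos: [0.4714, 0.0386, 0.0704]
tcp_rot: [0.967, 0.255, 0.0, 0.0]
ft_force: [0.5, -0.4, -1.4]
width: 0.376
```

```bash
python3 - <<'E'
from h import *
st()
c=env.calibration('wrist');p,d=cap('wrist','w3.png')
E
```

```text
t 4.32 pos [471.4  38.6  70.4] yaw 29.5 z [ 0. -0. -1.] F [ 0.5 -0.4 -1.4] w 0.376 q6 1.11
```

View pics/w3.png

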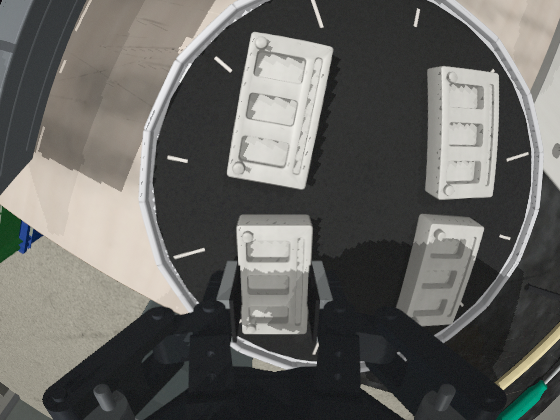

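Emit:
play_rows:
  series:
    - [[0,0,5,0,0,0,0.2],[0,0,10,0,0,0,0.2],[0,0,20,0,0,0,0.2],[0,0,30,0,0,0,0.2],[0,0,30,0,0,0,0.2],[0,0,30,0,0,0,0.2],[0,0,30,0,0,0,0.2],[0,0,30,0,0,0,0.2],[0,0,0,0,0,0,0.2]]

```text
clock: 5.12
ee_pos: [0.4744, 0.0388, 0.2618]
tcp_rot: [0.967, 0.255, 0.005, 0.001]
ft_force: [1.0, 0.1, -1.3]
width: 0.38
```

```bash
python3 - <<'E'
from h import *
st()
c=env.calibration('wrist');p,d=cap('wrist','w4.png')
for r in inserts('wrist',p,d,c,cen=(.521,.013)): print(*r)
E
```

```text
t 5.12 pos [474.4  38.8 261.8] yaw 29.5 z [ 0.011  0.001 -1.   ] F [ 1.   0.1 -1.3] w 0.38 q6 1.11
[542.6  76.1  63.3  61.7  34.8  17.9] 2094 [542.6  76.4  62.1]
[579.9  -5.7  63.4  63.6  34.9  31.5] 1998 [580.4  -4.8  62.1]
[514.6 -41.5  63.4  62.3  39.1  25.2] 1797 [514.4 -39.1  62.2]
```

View pics/w4.png

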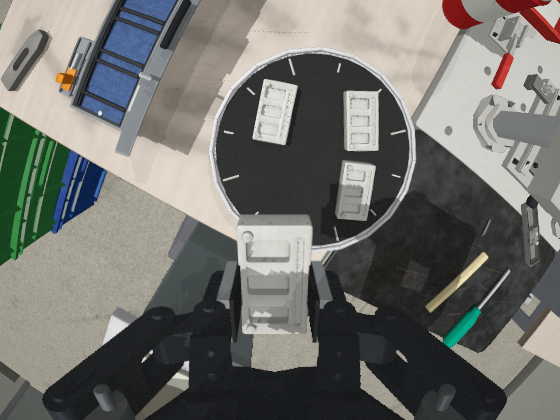

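Emit:
play_rows:
  series:
    - [[6,25,3,0,0,0.121,0.2],[6,25,3,0,0,0.121,0.2],[6,25,3,0,0,0.121,0.2],[6,25,3,0,0,0.121,0.2],[6,25,3,0,0,0.121,0.2],[6,25,3,0,0,0.121,0.2],[6,25,3,0,0,0.121,0.2],[6,25,3,0,0,0.121,0.2],[6,25,3,0,0,0.121,0.2],[0,0,0,0,0,0,0.2]]

```text
clock: 6.0
ee_pos: [0.5257, 0.2673, 0.2816]
tcp_rot: [0.692, 0.722, 0.001, -0.0]
ft_force: [0.1, 0.9, -1.5]
width: 0.377
```

Emit:
play_rows:
  series:
    - [[0,0,0,0,0,0,0.2],[0,0,0,0,0,0,0.2]]

```text
clock: 6.17
ee_pos: [0.5243, 0.2629, 0.281]
tcp_rot: [0.696, 0.718, -0.001, -0.0]
ft_force: [-0.3, -0.3, -2.3]
width: 0.376
```

```bash
python3 - <<'E'
from h import *
st()
c=env.calibration('wrist');p,d=cap('wrist','w5.png')
import pickle;pickle.dump((p,d,c),open('w5.pkl','wb'))
E
```

```text
t 6.17 pos [524.3 262.9 281. ] yaw 91.83 z [-0.002 -0.001 -1.   ] F [-0.3 -0.3 -2.3] w 0.376 q6 0.41
```

View pics/w5.png

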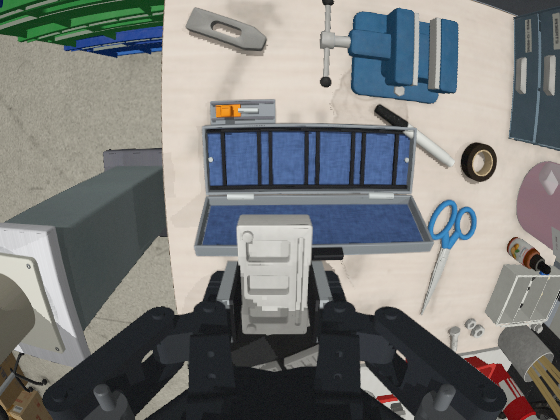

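```bash
python3 - <<'E'
from h import *
import pickle;p,d,c=pickle.load(open('w5.pkl','rb'))
cv2.imwrite('pics/w5z.png',cv2.resize(p[90:210,195:425],None,fx=3.4,fy=3.4,interpolation=cv2.INTER_CUBIC))
# rectify to top-down at z=.018, 2px/mm ; x 0.42..0.72 , y .2..0.36
xs=np.arange(.42,.72,.0005);ys=np.arange(.36,.22,-.0005)
Xg,Yg=np.meshgrid(xs,ys)
R=np.array(c['R']);t=np.array(c['t']);K=c['intrinsics']
def rect(z):
    P=np.stack([Xg,Yg,np.full_like(Xg,z)],-1)@R.T+t
    th=np.arctan2(np.hypot(P[...,0],P[...,1]),P[...,2]);r=np.hypot(P[...,0],P[...,1])
    return cv2.remap(p,(K[0,0]*th*P[...,0]/r+K[0,2]).astype(np.float32),(K[1,1]*th*P[...,1]/r+K[1,2]).astype(np.float32),cv2.INTER_CUBIC)
a=rect(.018);b=rect(.010)
cv2.imwrite('pics/r18.png',a);cv2.imwrite('pics/r10.png',b)
E
```

```text
(no output)
```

View pics/r18.png

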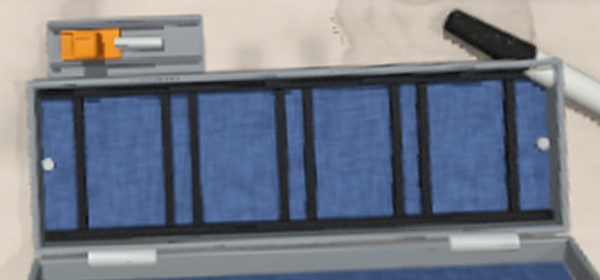

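View pics/r10.png

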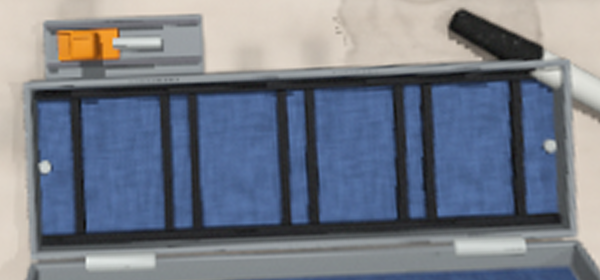

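Emit:
play_rows:
  series:
    - [[-21,7,0,0,0,0.012,0.2],[-21,7,-30,0,0,0,0.2],[0,0,-38,0,0,0,0.2],[0,0,-38,0,0,0,0.2],[0,0,-38,0,0,0,0.2],[0,0,-38,0,0,0,0.2],[0,0,-30,0,0,0,0.2],[0,0,-10,0,0,0,0.2],[0,0,0,0,0,0,0.2],[0,0,0,0,0,0,0.2]]

```text
clock: 7.05
ee_pos: [0.4837, 0.2772, 0.0609]
tcp_rot: [0.691, 0.722, -0.0, -0.0]
ft_force: [0.7, -0.0, -1.4]
width: 0.373
```

```bash
python3 - <<'E'
from h import *
st()
c=env.calibration('wrist');p,d=cap('wrist','w6.png')
E
```

```text
t 7.05 pos [483.7 277.2  60.9] yaw 92.51 z [-0. -0. -1.] F [ 0.7 -0.  -1.4] w 0.373 q6 0.46
```

View pics/w6.png

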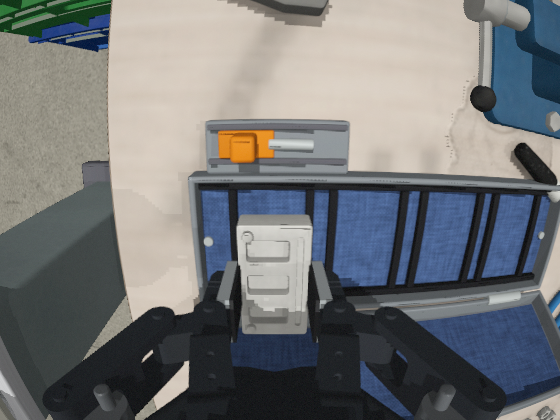

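```bash
cat >> h.py <<'E'
def rect(n,p,c,z,x0,x1,y0,y1,s=.0005):
    Xg,Yg=np.meshgrid(np.arange(x0,x1,s),np.arange(y1,y0,-s))
    R=np.array(c['R']);t=np.array(c['t']);K=c['intrinsics']
    P=np.stack([Xg,Yg,np.full_like(Xg,z)],-1)@R.T+t
    r=np.hypot(P[...,0],P[...,1]);th=np.arctan2(r,P[...,2])
    if n!='wrist': th=r/P[...,2]
    return cv2.remap(p,(K[0,0]*th*P[...,0]/r+K[0,2]).astype(np.float32),(K[1,1]*th*P[...,1]/r+K[1,2]).astype(np.float32),cv2.INTER_CUBIC)
E
python3 - <<'E'
from h import *
c=env.calibration('wrist');p,d=cap('wrist')
a=rect('wrist',p,c,.010,.42,.72,.22,.36);cv2.imwrite('pics/r6.png',a)
E
```

```text
(no output)
```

View pics/r6.png

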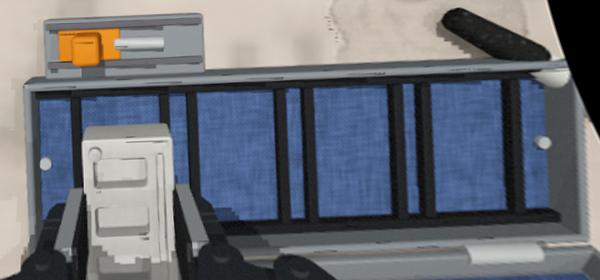

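Emit:
play_rows:
  series:
    - [[-2,0,-10,0,0,0,0.2],[0,0,-10,0,0,0,0.2],[0,0,-8,0,0,0,0.2],[0,0,-4,0,0,0,0.2],[0,0,-3,0,0,0,0.2],[0,0,0,0,0,0,0.2],[0,0,0,0,0,0,0.2]]

```text
clock: 7.73
ee_pos: [0.4813, 0.2776, 0.025]
tcp_rot: [0.691, 0.723, -0.0, -0.0]
ft_force: [-0.9, -0.9, -1.8]
width: 0.376
```

```bash
python3 - <<'E'
from h import *
st()
E
```

```text
t 7.73 pos [481.3 277.6  25. ] yaw 92.58 z [-0. -0. -1.] F [-0.9 -0.9 -1.8] w 0.376 q6 0.46
```

Emit:
play_rows:
  series:
    - [[0,0,0,0,0,0,0.45],[0,0,0,0,0,0,0.55],[0,0,0,0,0,0,0.55],[0,0,0,0,0,0,0.55],[0,0,10,0,0,0,0.55],[0,0,20,0,0,0,0.55],[0,0,35,0,0,0,0.55],[0,0,40,0,0,0,0.55],[0,0,40,0,0,0,0.55],[0,0,40,0,0,0,0.65]]

```text
clock: 8.57
ee_pos: [0.4809, 0.2773, 0.2129]
tcp_rot: [0.691, 0.723, 0.0, 0.0]
ft_force: [0.6, 0.9, 0.5]
width: 0.647
```

```bash
cat >> h.py <<'E'
def look(f,disc=True,case=True):
    st();c=env.calibration('wrist');p,d=cap('wrist',f)
    if disc:
        for r in inserts('wrist',p,d,c,cen=(.521,.013)): print('disc',*r)
    if case:
        for r in inserts('wrist',p,d,c,zlo=.009,zhi=.05,cen=(.57,.281),rad=.14,thr=140): print('case',*r)
    return p,d,c
E
python3 - <<'E'
from h import *
look('w7.png')
E
```

```text
t 8.57 pos [480.9 277.3 212.9] yaw 92.58 z [ 0.  0. -1.] F [0.6 0.9 0.5] w 0.647 q6 0.46
disc [545.1  76.6  60.8  50.   32.2  21.9] 336 [545.8  81.1  61.1]
case [484.4 351.   10.8  73.6   1.8   2.1] 138 [482.4 350.8  10.9]
case [499.7 337.3  11.5  44.8  17.6   3.5] 561 [500.7 338.7  12.7]
case [536.4 333.1  15.8 203.9  24.8   2.4] 767 [502.4 323.9  14.3]
case [435.3 276.7  17.   75.8   2.4 -87. ] 119 [435.2 279.7  16.9]
case [698.8 325.2  14.5  16.6  13.7 -17.3] 85 [696.9 324.1  14.5]
case [480.9 274.8  17.4  67.   34.2 -87.3] 1976 [480.8 276.9  16.1]
case [667.3 237.5  20.   45.6  11.9   0.9] 256 [665.3 238.2  19.8]
case [485.8 229.6  20.3  43.7  12.5   2.3] 341 [482.7 230.3  20.1]
case [541.2 234.4  19.9  26.    3.2   1.9] 85 [541.8 234.5  19.6]
```

View pics/w7.png

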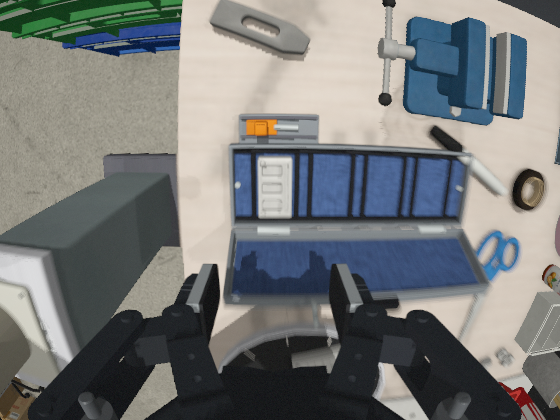

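Emit:
play_rows:
  series:
    - [[4,-20,4,0,0,-0.12,0.65],[4,-20,4,0,0,-0.12,0.65],[4,-20,4,0,0,-0.12,0.65],[4,-20,4,0,0,-0.12,0.65],[4,-20,4,0,0,-0.12,0.65],[4,-20,4,0,0,-0.12,0.65],[4,-20,0,0,0,-0.12,0.65],[4,-20,0,0,0,-0.12,0.65],[4,-20,0,0,0,-0.12,0.65],[4,-20,0,0,0,-0.12,0.65]]

```text
clock: 9.45
ee_pos: [0.5213, 0.0766, 0.235]
tcp_rot: [0.979, 0.204, 0.0, 0.0]
ft_force: [0.5, -0.9, -0.4]
width: 0.651
```

Emit:
play_rows:
  series:
    - [[0,0,0,0,0,-0.1,0.65],[0,0,0,0,0,0,0.65],[0,0,0,0,0,0,0.65]]

```text
clock: 9.7
ee_pos: [0.5213, 0.0775, 0.2347]
tcp_rot: [0.987, 0.158, 0.0, -0.0]
ft_force: [0.1, -0.5, -0.8]
width: 0.652
```

```bash
python3 - <<'E'
from h import *
look('w8.png',case=False)
E
```

```text
t 9.7 pos [521.3  77.5 234.7] yaw 18.24 z [ 0.  0. -1.] F [ 0.1 -0.5 -0.8] w 0.652 q6 1.38
disc [580.5  -6.3  63.4  62.4  34.8  30.7] 2199 [580.7  -5.4  62.2]
disc [544.3  75.7  63.4  62.3  33.3  17.8] 2330 [544.6  76.1  62.2]
disc [512.3 -39.4  63.5  63.   34.4  23.9] 1782 [512.9 -38.7  62.4]
```

View pics/w8.png

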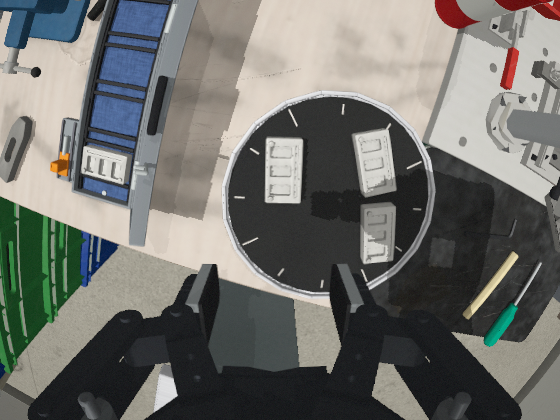

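Emit:
play_rows:
  series:
    - [[12,-1,-20,0,0,0,0.65],[11,-1,-30,0,0,-0.008,0.65],[0,0,-30,0,0,0,0.65],[0,0,-30,0,0,0,0.65],[0,0,-22,0,0,0,0.65],[0,0,-8,0,0,0,0.65],[0,0,0,0,0,0,0.65],[0,0,0,0,0,0,0.65]]

```text
clock: 10.42
ee_pos: [0.5446, 0.0761, 0.0948]
tcp_rot: [0.988, 0.154, 0.0, -0.0]
ft_force: [0.2, 0.1, 0.5]
width: 0.65
```

```bash
python3 - <<'E'
from h import *
look('w9.png',case=False)
E
```

```text
t 10.42 pos [544.6  76.1  94.8] yaw 17.74 z [ 0.  0. -1.] F [0.2 0.1 0.5] w 0.65 q6 1.38
disc [580.5  -6.5  63.7  63.   34.9  31.1] 4629 [583.7  -4.1  62.5]
disc [543.9  76.1  63.5  62.8  34.1  16.9] 6382 [546.6  76.9  62.4]
disc [544.8  -8.   64.   88.1  26.8  69.5] 436 [538.1 -31.6  64. ]
```

View pics/w9.png

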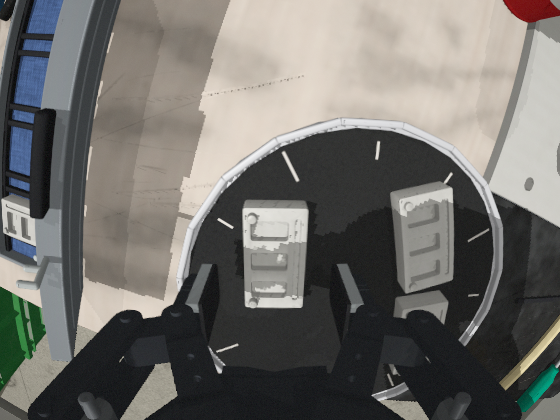

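Emit:
play_rows:
  series:
    - [[0,0,-8,0,0,-0.008,0.6],[0,0,-8,0,0,0,0.6],[0,0,-8,0,0,0,0.55],[0,0,0,0,0,0,0.5],[0,0,0,0,0,0,0.43],[0,0,0,0,0,0,0.37],[0,0,0,0,0,0,0.3],[0,0,0,0,0,0,0.2],[0,0,0,0,0,0,0.2]]

```text
clock: 11.22
ee_pos: [0.5443, 0.0756, 0.0704]
tcp_rot: [0.989, 0.149, 0.0, -0.0]
ft_force: [-0.7, 0.1, -1.5]
width: 0.378
```

Emit:
play_rows:
  series:
    - [[0,0,5,0,0,0,0.2],[0,0,10,0,0,0,0.2],[0,0,20,0,0,0,0.2],[0,0,30,0,0,0,0.2],[0,0,30,0,0,0,0.2],[0,0,30,0,0,0,0.2],[0,0,30,0,0,0,0.2],[0,0,30,0,0,0,0.2],[0,0,0,0,0,0,0.2]]

```text
clock: 11.97
ee_pos: [0.5475, 0.076, 0.2625]
tcp_rot: [0.989, 0.149, 0.006, 0.0]
ft_force: [1.5, 0.3, -1.4]
width: 0.376
```

```bash
python3 - <<'E'
from h import *
look('w10.png',case=False)
E
```

```text
t 11.97 pos [547.5  76.  262.5] yaw 17.18 z [ 0.011  0.001 -1.   ] F [ 1.5  0.3 -1.4] w 0.376 q6 1.39
disc [580.   -7.6  63.5  61.8  34.6  29.1] 1800 [580.8  -7.   62.3]
disc [510.8 -39.1  63.5  62.4  34.6  21.6] 1503 [511.4 -38.2  62.5]
```

View pics/w10.png

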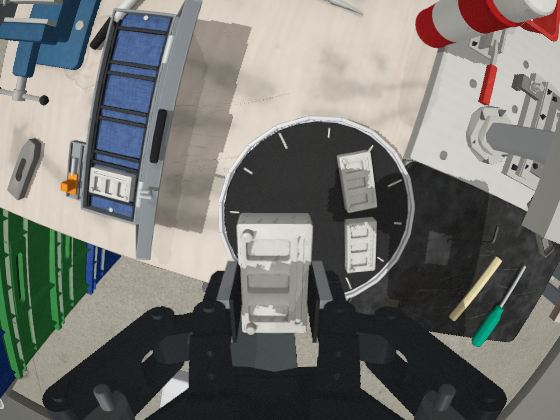

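Emit:
play_rows:
  series:
    - [[0,20,0,0,0,0.12,0.2],[0,20,0,0,0,0.12,0.2],[0,20,0,0,0,0.12,0.2],[0,20,0,0,0,0.12,0.2],[0,20,0,0,0,0.12,0.2],[0,20,0,0,0,0.12,0.2],[0,20,0,0,0,0.12,0.2],[0,20,0,0,0,0.12,0.2],[0,20,0,0,0,0.12,0.2],[-4,24,0,0,0,0.12,0.2]]

```text
clock: 12.85
ee_pos: [0.5398, 0.2798, 0.2542]
tcp_rot: [0.73, 0.684, -0.001, -0.0]
ft_force: [0.4, 0.4, -1.6]
width: 0.374
```

Emit:
play_rows:
  series:
    - [[0,0,-20,0,0,0.115,0.2],[0,0,-36,0,0,0,0.2],[0,0,-36,0,0,0,0.2],[0,0,-36,0,0,0,0.2],[0,0,-36,0,0,0,0.2],[0,0,-26,0,0,0,0.2],[0,0,-10,0,0,0,0.2],[0,0,0,0,0,0,0.2],[0,0,0,0,0,0,0.2]]

```text
clock: 13.6
ee_pos: [0.5403, 0.2796, 0.0553]
tcp_rot: [0.691, 0.722, -0.0, -0.0]
ft_force: [0.1, 0.2, -1.5]
width: 0.378
```

```bash
python3 - <<'E'
from h import *
p,d,c=look('w11.png',False,False)
cv2.imwrite('pics/r11.png',rect('wrist',p,c,.010,.42,.72,.22,.36))
E
```

```text
t 13.6 pos [540.3 279.6  55.3] yaw 92.52 z [-0.001 -0.    -1.   ] F [ 0.1  0.2 -1.5] w 0.378 q6 0.41
```

View pics/r11.png

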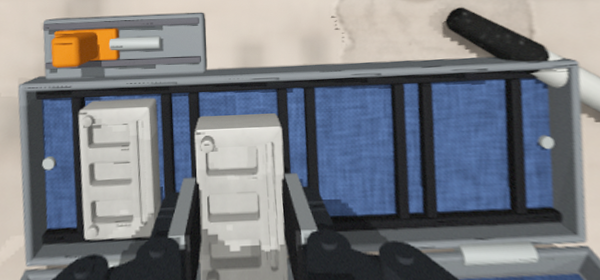

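Emit:
play_rows:
  series:
    - [[0,0,-10,0,0,0,0.2],[0,0,-10,0,0,0,0.2],[0,0,-6,0,0,0,0.2],[0,0,-4,0,0,0,0.2],[0,0,0,0,0,0,0.2],[0,0,0,0,0,0,0.2],[0,0,0,0,0,0,0.2]]

```text
clock: 14.23
ee_pos: [0.5404, 0.2796, 0.0254]
tcp_rot: [0.691, 0.722, 0.0, 0.0]
ft_force: [-0.6, -0.4, -1.1]
width: 0.375
```

Emit:
play_rows:
  series:
    - [[0,0,0,0,0,0,0.45],[0,0,0,0,0,0,0.55],[0,0,0,0,0,0,0.55],[0,0,0,0,0,0,0.55],[0,0,10,0,0,0,0.55],[0,0,20,0,0,0,0.55],[0,0,35,0,0,0,0.55],[0,0,40,0,0,0,0.55],[0,0,40,0,0,0,0.55],[0,0,40,0,0,0,0.65]]

```text
clock: 15.07
ee_pos: [0.5399, 0.2794, 0.2128]
tcp_rot: [0.691, 0.722, 0.0, 0.0]
ft_force: [1.1, 0.9, -0.6]
width: 0.652
```

```bash
python3 - <<'E'
from h import *
p,d,c=look('w12.png',True,True)
E
```

```text
t 15.07 pos [539.9 279.4 212.8] yaw 92.52 z [ 0.  0. -1.] F [ 1.1  0.9 -0.6] w 0.652 q6 0.41
case [ 5.705e+02  3.343e+02  1.320e+01  2.711e+02  3.740e+01 -4.000e-01] 1446 [534.5 330.5  13.9]
case [478.7 275.   17.4  67.   37.3 -87.2] 1937 [479.8 277.   15.9]
case [540.  277.6  17.3  66.7  34.  -87.7] 1994 [539.9 279.5  16. ]
case [521.2 231.7  19.6 175.7  12.1   2.9] 772 [511.1 231.5  19.6]
case [663.7 237.3  19.8  81.   12.6   2.1] 419 [662.7 238.4  19.1]
```

View pics/w12.png

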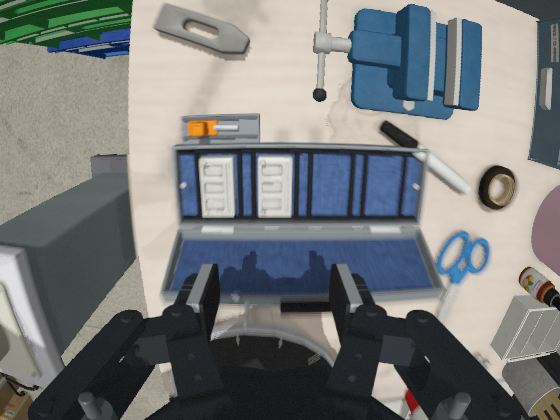

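Emit:
play_rows:
  series:
    - [[0,-27,2,0,0,-0.116,0.65],[0,-27,2,0,0,-0.116,0.65],[0,-27,2,0,0,-0.116,0.65],[0,-27,2,0,0,-0.116,0.65],[0,-27,2,0,0,-0.116,0.65],[0,-27,2,0,0,-0.116,0.65],[0,-27,2,0,0,-0.116,0.65],[0,-27,2,0,0,-0.116,0.65],[0,-27,2,0,0,-0.116,0.65],[0,-27,2,0,0,-0.116,0.65]]

```text
clock: 15.95
ee_pos: [0.5401, 0.0083, 0.231]
tcp_rot: [0.975, 0.223, 0.0, 0.0]
ft_force: [0.5, -0.7, 0.0]
width: 0.649
```

Emit:
play_rows:
  series:
    - [[0,0,0,0,0,0,0.65],[0,0,0,0,0,0,0.65]]

```text
clock: 16.12
ee_pos: [0.5404, 0.0085, 0.2309]
tcp_rot: [0.974, 0.225, 0.0, 0.0]
ft_force: [-0.8, -0.5, -0.9]
width: 0.651
```

```bash
python3 - <<'E'
from h import *
p,d,c=look('w13.png',True,False)
E
```

```text
t 16.12 pos [540.4   8.5 230.9] yaw 25.98 z [ 0.001  0.    -1.   ] F [-0.8 -0.5 -0.9] w 0.651 q6 1.11
disc [579.7  -7.6  63.5  62.2  34.5  29.6] 2439 [580.4  -7.3  62.2]
disc [511.3 -39.3  63.5  62.1  34.3  21.3] 1985 [512.4 -38.5  62.3]
```

View pics/w13.png

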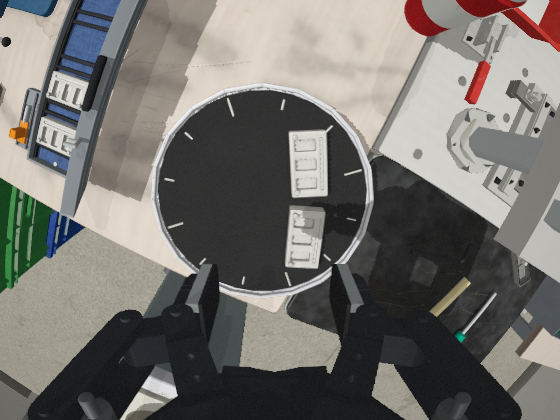

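Emit:
play_rows:
  series:
    - [[20,-8,-16,0,0,0.03,0.65],[19,-8,-30,0,0,0.03,0.65],[0,0,-30,0,0,0,0.65],[0,0,-30,0,0,0,0.65],[0,0,-22,0,0,0,0.65],[0,0,-8,0,0,0,0.65],[0,0,0,0,0,0,0.65],[0,0,0,0,0,0,0.65]]

```text
clock: 16.83
ee_pos: [0.5797, -0.0056, 0.0947]
tcp_rot: [0.967, 0.255, 0.0, -0.0]
ft_force: [-0.6, 0.7, 0.6]
width: 0.649
```

```bash
python3 - <<'E'
from h import *
look('w14.png',case=False)
E
```

```text
t 16.83 pos [579.7  -5.6  94.7] yaw 29.59 z [ 0.  0. -1.] F [-0.6  0.7  0.6] w 0.649 q6 1.02
disc [580.   -7.6  63.6  62.6  33.7  29.4] 6065 [583.1  -6.   62.3]
disc [521.5 -34.9  63.6  42.1  33.8  21.7] 2553 [524.4 -33.9  62.4]
```

View pics/w14.png

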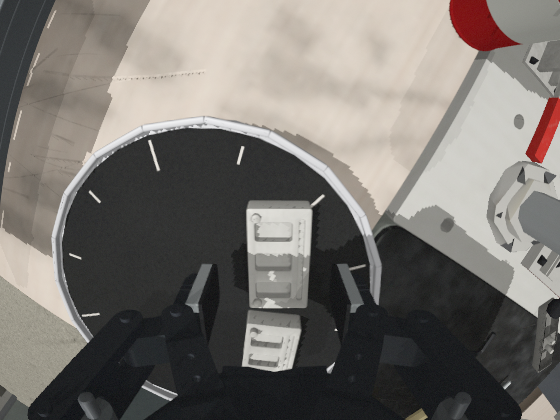

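Emit:
play_rows:
  series:
    - [[0,-2,-8,0,0,0,0.65],[0,0,-8,0,0,0,0.6],[0,0,-8,0,0,0,0.55],[0,0,0,0,0,0,0.5],[0,0,0,0,0,0,0.43],[0,0,0,0,0,0,0.37],[0,0,0,0,0,0,0.3],[0,0,0,0,0,0,0.2],[0,0,0,0,0,0,0.2]]

```text
clock: 17.63
ee_pos: [0.5794, -0.0084, 0.0703]
tcp_rot: [0.967, 0.255, 0.0, 0.0]
ft_force: [-0.1, -0.8, -0.9]
width: 0.374
```

Emit:
play_rows:
  series:
    - [[0,0,5,0,0,0,0.2],[0,0,10,0,0,0,0.2],[0,0,20,0,0,0,0.2],[0,0,30,0,0,0,0.2],[0,0,30,0,0,0,0.2],[0,0,30,0,0,0,0.2],[0,0,30,0,0,0,0.2],[0,0,30,0,0,0,0.2],[0,0,0,0,0,0,0.2]]

```text
clock: 18.38
ee_pos: [0.5825, -0.0085, 0.2628]
tcp_rot: [0.967, 0.255, 0.005, 0.002]
ft_force: [1.6, 0.2, -2.0]
width: 0.373
```

```bash
python3 - <<'E'
from h import *
look('w15.png',case=False)
E
```

```text
t 18.38 pos [582.5  -8.5 262.8] yaw 29.5 z [ 0.011 -0.    -1.   ] F [ 1.6  0.2 -2. ] w 0.373 q6 1.02
```

View pics/w15.png

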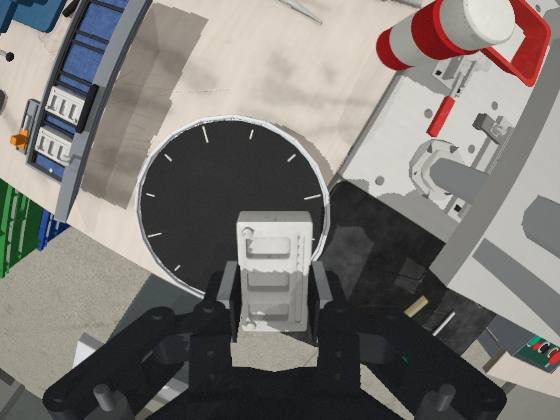

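Emit:
play_rows:
  series:
    - [[2,29,0,0,0,0.11,0.2],[2,29,0,0,0,0.11,0.2],[2,29,0,0,0,0.11,0.2],[2,29,0,0,0,0.11,0.2],[2,29,0,0,0,0.11,0.2],[2,29,0,0,0,0.11,0.2],[2,29,0,0,0,0.11,0.2],[2,29,0,0,0,0.11,0.2],[2,29,0,0,0,0.11,0.2],[2,29,0,0,0,0.11,0.2]]

```text
clock: 19.27
ee_pos: [0.5983, 0.2827, 0.254]
tcp_rot: [0.689, 0.724, -0.001, -0.0]
ft_force: [1.4, 0.0, -1.7]
width: 0.376
```

Emit:
play_rows:
  series:
    - [[0,0,-20,0,0,0,0.2],[0,0,-36,0,0,0,0.2],[0,0,-36,0,0,0,0.2],[0,0,-36,0,0,0,0.2],[0,0,-36,0,0,0,0.2],[0,0,-26,0,0,0,0.2],[0,0,-10,0,0,0,0.2],[0,0,0,0,0,0,0.2],[0,0,0,0,0,0,0.2]]

```text
clock: 20.02
ee_pos: [0.5993, 0.2816, 0.0553]
tcp_rot: [0.691, 0.722, -0.0, -0.0]
ft_force: [0.8, 1.0, -1.7]
width: 0.376
```

```bash
python3 - <<'E'
from h import *
p,d,c=look('w16.png',False,False)
cv2.imwrite('pics/r16.png',rect('wrist',p,c,.010,.42,.72,.22,.36))
E
```

```text
t 20.02 pos [599.3 281.6  55.3] yaw 92.52 z [-0.001 -0.    -1.   ] F [ 0.8  1.  -1.7] w 0.376 q6 0.38
```

View pics/r16.png

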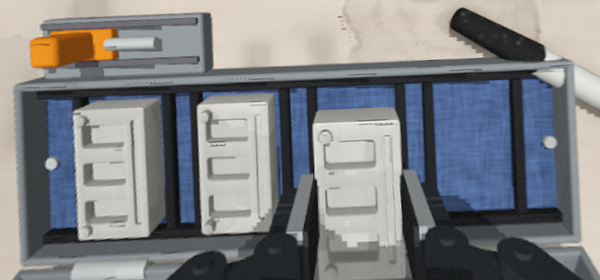

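Emit:
play_rows:
  series:
    - [[0,0,-10,0,0,0,0.2],[0,0,-10,0,0,0,0.2],[0,0,-6,0,0,0,0.2],[0,0,-4,0,0,0,0.2],[0,0,0,0,0,0,0.2],[0,0,0,0,0,0,0.2],[0,0,0,0,0,0,0.2]]

```text
clock: 20.65
ee_pos: [0.5994, 0.2816, 0.0253]
tcp_rot: [0.691, 0.722, 0.0, 0.0]
ft_force: [-0.1, 1.2, -2.6]
width: 0.376
```

Emit:
play_rows:
  series:
    - [[0,0,0,0,0,0,0.45],[0,0,0,0,0,0,0.55],[0,0,0,0,0,0,0.55],[0,0,0,0,0,0,0.55],[0,0,10,0,0,0,0.55],[0,0,20,0,0,0,0.55],[0,0,35,0,0,0,0.55],[0,0,40,0,0,0,0.55],[0,0,40,0,0,0,0.55],[0,0,40,0,0,0,0.65]]

```text
clock: 21.48
ee_pos: [0.599, 0.2815, 0.2129]
tcp_rot: [0.691, 0.722, 0.0, 0.0]
ft_force: [0.9, 0.1, -0.2]
width: 0.643
```

```bash
python3 - <<'E'
from h import *
p,d,c=look('w17.png',True,True)
p,d=cap('top')
for r in inserts('top',p,d,cen=(.521,.013)): print(*r)
E
```

```text
t 21.48 pos [599.  281.5 212.9] yaw 92.52 z [ 0.  0. -1.] F [ 0.9  0.1 -0.2] w 0.643 q6 0.38
case [483.2 350.6  10.9  69.5   1.6   2.6] 85 [488.3 351.   10.9]
case [496.9 338.8  11.4  44.6  14.5   3.2] 489 [499.4 339.1  12.6]
case [492.7 322.9  15.8 114.9   7.4   2.6] 337 [490.9 322.2  14.3]
case [632.6 328.4  16.6 147.9  20.8  -3.7] 406 [656.4 325.6  15.9]
case [599.  280.6  17.3  66.5  34.  -87.6] 1997 [598.9 282.8  15.9]
case [477.1 275.2  17.4  66.9  40.8 -87.2] 1783 [478.6 276.9  15.8]
case [537.8 277.9  17.4  66.9  37.4 -87.5] 1938 [538.8 279.9  16.1]
case [674.6 238.6  20.1  85.1  35.3  23.5] 444 [667.5 239.3  19.6]
case [478.4 229.2  19.9  39.6  12.7   2. ] 309 [478.9 230.1  19.7]
case [546.  234.6  19.8  27.    3.4   2. ] 97 [546.  234.8  19.4]
case [594.3 236.8  19.9  26.5   3.2   1.9] 73 [595.4 236.9  19.6]
```

View pics/w17.png

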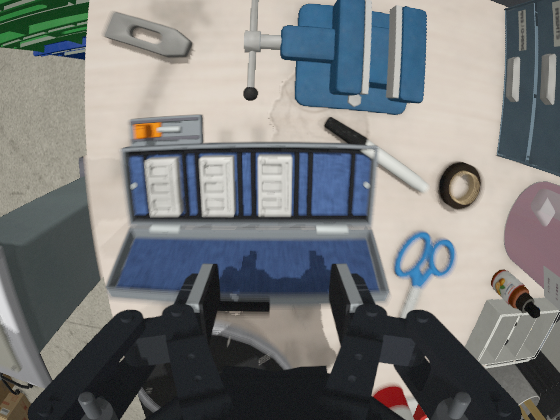

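Emit:
play_rows:
  series:
    - [[-9,-27,2,0,0,-0.123,0.65],[-9,-27,2,0,0,-0.123,0.65],[-9,-27,2,0,0,-0.123,0.65],[-9,-27,2,0,0,-0.123,0.65],[-9,-27,2,0,0,-0.123,0.65],[-9,-27,2,0,0,-0.123,0.65],[-9,-27,2,0,0,-0.123,0.65],[-9,-27,2,0,0,-0.123,0.65],[-9,-27,2,0,0,-0.123,0.65],[-9,-27,2,0,0,-0.123,0.65]]

```text
clock: 22.42
ee_pos: [0.5086, 0.0104, 0.2308]
tcp_rot: [0.982, 0.188, 0.0, 0.0]
ft_force: [0.2, -0.2, -1.0]
width: 0.652
```

Emit:
play_rows:
  series:
    - [[0,0,0,0,0,0,0.65],[0,0,0,0,0,0,0.65]]

```text
clock: 22.58
ee_pos: [0.509, 0.0105, 0.2309]
tcp_rot: [0.982, 0.19, 0.0, 0.0]
ft_force: [0.6, 0.8, -0.1]
width: 0.652
```

```bash
python3 - <<'E'
from h import *
p,d,c=look('w18.png',True,False)
E
```

```text
t 22.58 pos [509.   10.5 230.9] yaw 21.95 z [ 0.001  0.    -1.   ] F [ 0.6  0.8 -0.1] w 0.652 q6 1.18
disc [511.2 -39.   63.4  63.   34.6  22.7] 2235 [512.3 -38.5  62.2]
```

View pics/w18.png

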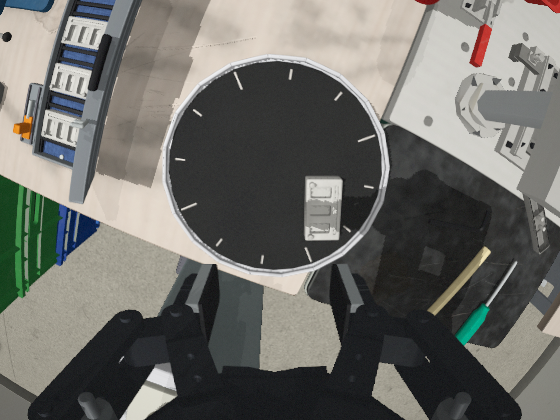

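dx +2, dy −50, yaw about +0.5°.

Emit:
play_rows:
  series:
    - [[1,-25,-16,0,0,0.01,0.65],[1,-26,-30,0,0,0,0.65],[0,0,-30,0,0,0,0.65],[0,0,-30,0,0,0,0.65],[0,0,-22,0,0,0,0.65],[0,0,-8,0,0,0,0.65],[0,0,0,0,0,0,0.65],[0,0,0,0,0,0,0.65]]

```text
clock: 23.3
ee_pos: [0.5119, -0.0387, 0.0946]
tcp_rot: [0.98, 0.197, 0.0, -0.0]
ft_force: [0.0, -0.2, 0.6]
width: 0.648
```

```bash
python3 - <<'E'
from h import *
look('w19.png',case=False)
E
```

```text
t 23.3 pos [511.9 -38.7  94.6] yaw 22.71 z [ 0.  0. -1.] F [ 0.  -0.2  0.6] w 0.648 q6 1.08
disc [511.6 -39.3  63.5  62.5  33.9  22.2] 6370 [514.  -38.3  62.3]
```

View pics/w19.png

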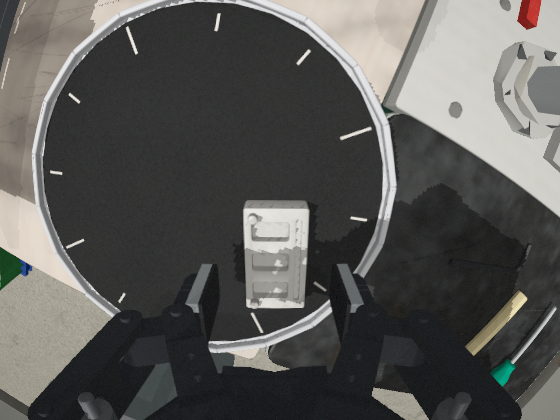

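Emit:
play_rows:
  series:
    - [[0,0,-8,0,0,0,0.65],[0,0,-8,0,0,0,0.6],[0,0,-8,0,0,0,0.55],[0,0,0,0,0,0,0.5],[0,0,0,0,0,0,0.43],[0,0,0,0,0,0,0.37],[0,0,0,0,0,0,0.3],[0,0,0,0,0,0,0.2],[0,0,0,0,0,0,0.2]]

```text
clock: 24.1
ee_pos: [0.5113, -0.0394, 0.0704]
tcp_rot: [0.981, 0.196, 0.0, -0.0]
ft_force: [-0.3, -0.8, -1.2]
width: 0.374
```

Emit:
play_rows:
  series:
    - [[0,0,5,0,0,0,0.2],[0,0,10,0,0,0,0.2],[0,0,20,0,0,0,0.2],[0,0,30,0,0,0,0.2],[0,0,30,0,0,0,0.2],[0,0,30,0,0,0,0.2],[0,0,30,0,0,0,0.2],[0,0,30,0,0,0,0.2],[0,0,0,0,0,0,0.2]]

```text
clock: 24.85
ee_pos: [0.5144, -0.0397, 0.2622]
tcp_rot: [0.981, 0.196, 0.005, 0.002]
ft_force: [1.6, 0.2, -1.2]
width: 0.372
```

```bash
python3 - <<'E'
from h import *
look('w20.png',case=False)
E
```

```text
t 24.85 pos [514.4 -39.7 262.2] yaw 22.62 z [ 0.011 -0.001 -1.   ] F [ 1.6  0.2 -1.2] w 0.372 q6 1.08
```

View pics/w20.png

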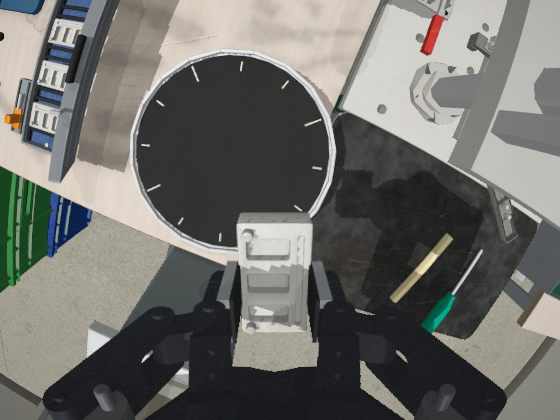

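Emit:
play_rows:
  series:
    - [[14.5,32,0,0,0,0.122,0.2],[14.5,32,0,0,0,0.122,0.2],[14.5,32,0,0,0,0.122,0.2],[14.5,32,0,0,0,0.122,0.2],[14.5,32,0,0,0,0.122,0.2],[14.5,32,0,0,0,0.122,0.2],[14.5,32,0,0,0,0.122,0.2],[14.5,32,0,0,0,0.122,0.2],[14.5,32,0,0,0,0.122,0.2],[15,36,0,0,0,0.122,0.2]]

```text
clock: 25.73
ee_pos: [0.6564, 0.2854, 0.2538]
tcp_rot: [0.689, 0.724, -0.001, -0.0]
ft_force: [0.7, -0.9, -2.8]
width: 0.378
```

Emit:
play_rows:
  series:
    - [[0,0,-20,0,0,0,0.2],[0,0,-36,0,0,0,0.2],[0,0,-36,0,0,0,0.2],[0,0,-36,0,0,0,0.2],[0,0,-36,0,0,0,0.2],[0,0,-26,0,0,0,0.2],[0,0,-10,0,0,0,0.2],[0,0,0,0,0,0,0.2],[0,0,0,0,0,0,0.2]]

```text
clock: 26.48
ee_pos: [0.6568, 0.2846, 0.0553]
tcp_rot: [0.691, 0.722, -0.0, -0.0]
ft_force: [-0.4, 0.7, -1.6]
width: 0.375
```

```bash
python3 - <<'E'
from h import *
p,d,c=look('w21.png',False,False)
cv2.imwrite('pics/r21.png',rect('wrist',p,c,.010,.42,.72,.22,.36))
E
```

```text
t 26.48 pos [656.8 284.6  55.3] yaw 92.52 z [-0.001 -0.    -1.   ] F [-0.4  0.7 -1.6] w 0.375 q6 0.35
```

View pics/r21.png

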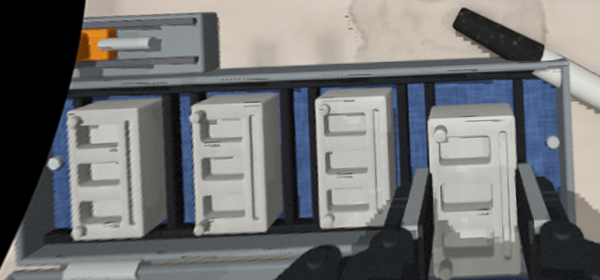

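Emit:
play_rows:
  series:
    - [[1,0,-10,0,0,0,0.2],[0,0,-10,0,0,0,0.2],[0,0,-6,0,0,0,0.2],[0,0,-4,0,0,0,0.2],[0,0,0,0,0,0,0.2],[0,0,0,0,0,0,0.2],[0,0,0,0,0,0,0.2]]

```text
clock: 27.12
ee_pos: [0.6578, 0.2846, 0.0252]
tcp_rot: [0.691, 0.722, -0.0, -0.0]
ft_force: [0.2, -0.7, -2.2]
width: 0.373
```

Emit:
play_rows:
  series:
    - [[0,0,0,0,0,0,0.45],[0,0,0,0,0,0,0.55],[0,0,0,0,0,0,0.55],[0,0,0,0,0,0,0.55],[0,0,10,0,0,0,0.55],[0,0,20,0,0,0,0.55],[0,0,35,0,0,0,0.55],[0,0,40,0,0,0,0.55],[-40,0,40,0,0,0,0.3],[-40,0,40,0,0,0,0]]

```text
clock: 27.95
ee_pos: [0.5997, 0.2846, 0.1921]
tcp_rot: [0.692, 0.722, 0.002, 0.001]
ft_force: [-0.4, 1.3, 0.8]
width: 0.275
```

```bash
python3 - <<'E'
from h import *
p,d,c=look('w22.png',True,True)
import pickle;pickle.dump((p,d,c),open('w22.pkl','wb'))
E
```

```text
t 27.95 pos [599.7 284.6 192.1] yaw 92.45 z [ 0.003  0.001 -1.   ] F [-0.4  1.3  0.8] w 0.275 q6 0.38
case [518.3 338.6  11.   28.7   7.2 -87.3] 206 [518.8 338.8  11.3]
case [491.5 338.6  11.7  41.2  14.1   2.7] 425 [495.  339.1  13.5]
case [601.6 329.3  16.6 210.5  26.1  -2.4] 604 [643.8 325.1  15.7]
case [492.4 324.8  11.3  39.2   2.7   3.1] 87 [494.4 324.7  11.2]
case [535.3 277.7  17.2  67.2  40.3 -87.6] 2260 [536.1 280.   15.4]
case [594.7 280.6  17.   67.4  38.3 -88.8] 2290 [595.6 282.5  15.3]
case [653.7 282.9  17.2  66.7  37.1 -88. ] 2134 [654.9 285.5  15.8]
case [476.2 274.8  17.1  67.1  39.9 -88.9] 1860 [477.4 277.4  15.6]
case [663.6 266.8  18.6  86.7  73.2   7. ] 803 [678.2 253.5  18. ]
case [475.8 230.2  20.   71.7  11.5   2.5] 379 [476.  231.2  19.6]
case [543.8 232.9  17.5  34.5   9.8   4.2] 95 [542.5 234.   12.8]
case [591.1 234.9  17.3  25.2  10.4   5.3] 64 [590.6 236.5  13.1]
```

View pics/w22.png

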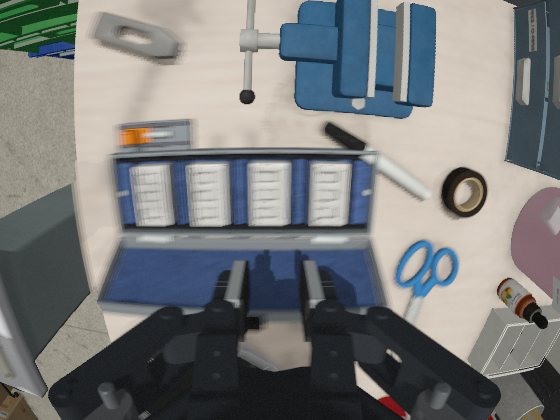

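Emit:
play_rows:
  series:
    - [[0,0,0,0,0,0,0],[0,0,0,0,0,0,0]]

```text
clock: 28.17
ee_pos: [0.5992, 0.2849, 0.1908]
tcp_rot: [0.691, 0.723, 0.001, 0.001]
ft_force: [0.7, -0.3, -0.8]
width: 0.001
```

```bash
python3 - <<'E'
from h import *
p,d,c=look('w23.png',False,True)
cv2.imwrite('pics/r23.png',rect('wrist',p,c,.019,.42,.72,.18,.37))
v,u=np.mgrid[0:420,0:560];X=w('wrist',u,v,d,c);b=p.astype(int)
C=np.array([.570,.281]);ex=np.array([.0436,-.999]);ey=np.array([.999,.0436])
cx=(X[...,:2]-C)@ex;cy=(X[...,:2]-C)@ey
m=(d>0)&(cx>.05)&(cx<.12)&(abs(cy)<.13)&(X[...,2]>.03)&(X[...,2]<.115)&(b[...,0]-b[...,2]>25)
A=np.c_[cx[m],np.ones(m.sum())];s=np.linalg.lstsq(A,X[...,2][m],rcond=None)[0];print(m.sum(),s,np.pi-np.arctan(s[0]),cx[m].max(),X[...,2][m].max())
E
```

```text
t 28.17 pos [599.2 284.9 190.8] yaw 92.55 z [ 0.002  0.001 -1.   ] F [ 0.7 -0.3 -0.8] w 0.001 q6 0.38
case [671.4 373.4  16.8  11.3   5.4 -48. ] 60 [671.6 373.8  16.9]
case [499.1 338.4  11.3  43.1  15.5   5.3] 557 [500.8 339.   12.6]
case [571.7 280.   17.  275.8 101.1   2.2] 1732 [620.2 285.8  16.8]
case [539.5 280.5  17.5  62.1  33.9 -87.6] 2096 [539.5 281.1  16.4]
case [598.7 283.4  17.4  62.4  33.6 -87.4] 2186 [598.7 283.8  16.2]
case [656.7 285.6  17.5  62.   34.3 -88.2] 2117 [656.7 286.3  16.3]
case [478.8 276.   17.5  65.8  38.1 -87.5] 1850 [480.4 278.2  16.3]
case [476.2 236.   20.1  86.3  22.9 -12.8] 347 [477.6 234.4  19.5]
9885 [ 2.34417907 -0.11465015] 1.9740117382012368 0.08529840595519675 0.08480182660995925
```

View pics/r23.png

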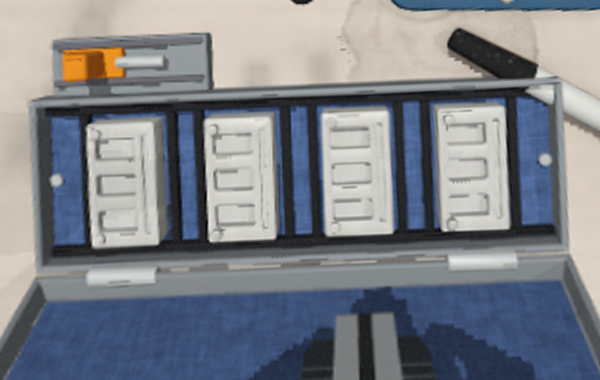

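Emit:
play_rows:
  series:
    - [[4,-27,2,0,0,0,0],[4,-27,2,0,0,0,0],[4,-27,2,0,0,0,0],[4,-27,2,0,0,0,0],[4,-27,0,0,0,0,0],[0,-2,-24,0,0,0,0],[0,0,-30,0,0,0,0],[0,0,-30,0,0,0,0],[0,0,-20,0,0,0,0],[0,0,0,0,0,0,0]]

```text
clock: 29.05
ee_pos: [0.6157, 0.1462, 0.0868]
tcp_rot: [0.692, 0.722, -0.004, -0.003]
ft_force: [-1.3, -0.4, -0.6]
width: -0.004
```

```bash
python3 - <<'E'
from h import *
st();p,d=cap('side');cv2.imwrite('pics/s24.png',cv2.resize(p[180:360,160:400],None,fx=3.2,fy=3.2));cap('wrist','w24.png')
E
```

```text
t 29.05 pos [615.7 146.2  86.8] yaw 92.47 z [-0.01  -0.002 -1.   ] F [-1.3 -0.4 -0.6] w -0.004 q6 0.17
```

View pics/s24.png

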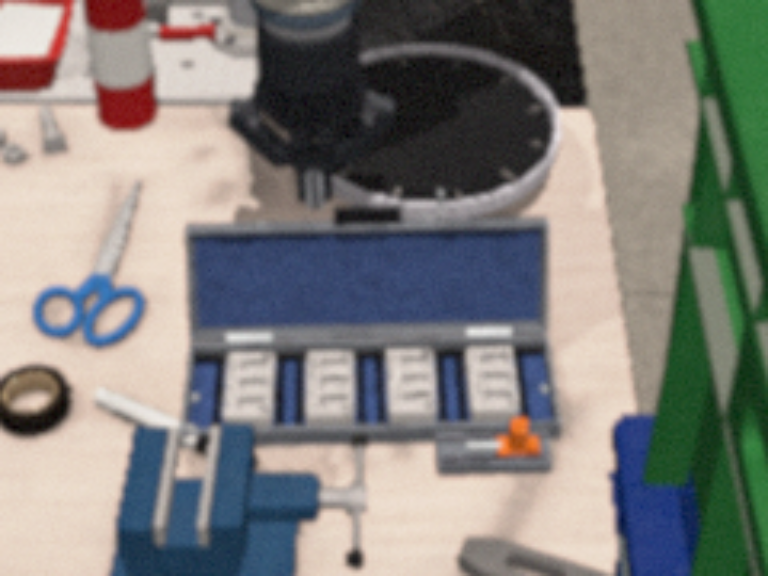

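View pics/w24.png

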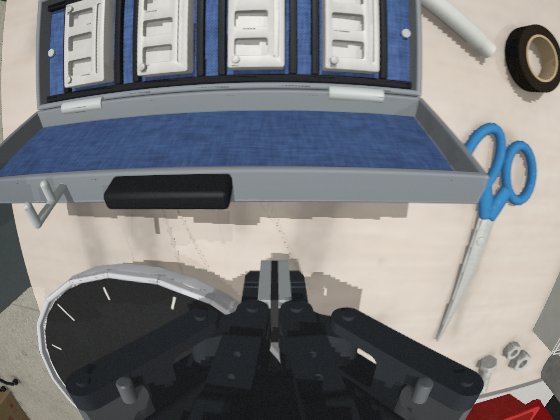

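Emit:
play_rows:
  series:
    - [[15,0,3,0,0,0,0],[14,4,3,0,0,0,0],[0,10,0,0,0,0,0],[0,10,0,0,0,0,0],[0,10,0,0,0,0,0],[0,10,0,0,0,0,0],[0,0,0,0,0,0,0]]

```text
clock: 29.73
ee_pos: [0.6475, 0.1937, 0.0996]
tcp_rot: [0.691, 0.723, 0.0, 0.0]
ft_force: [0.3, 0.1, -0.1]
width: 0.001
```

```bash
python3 - <<'E'
from h import *
st();p,d=cap('side');cv2.imwrite('pics/s25.png',cv2.resize(p[180:360,160:400],None,fx=3.2,fy=3.2));cap('wrist','w25.png')
E
```

```text
t 29.73 pos [647.5 193.7  99.6] yaw 92.63 z [ 0.  0. -1.] F [ 0.3  0.1 -0.1] w 0.001 q6 0.23
```

View pics/w25.png

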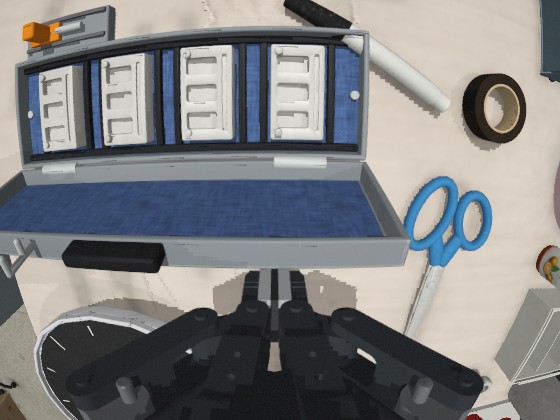

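Emit:
play_rows:
  series:
    - [[0,0,-5,0,0,0,0],[0,8,0,0,0,0,0],[0,8,0,0,0,0,0],[0,8,0,0,0,0,0],[0,8,0,0,0,0,0],[0,0,0,0,0,0,0]]

```text
clock: 30.33
ee_pos: [0.6479, 0.2255, 0.0943]
tcp_rot: [0.691, 0.723, 0.0, -0.0]
ft_force: [0.2, -0.0, -0.3]
width: -0.001
```

```bash
python3 - <<'E'
from h import *
st();cap('wrist','w26.png')
E
```

```text
t 30.33 pos [647.9 225.5  94.3] yaw 92.58 z [ 0.     0.001 -1.   ] F [ 0.2 -0.  -0.3] w -0.001 q6 0.27
```

View pics/w26.png

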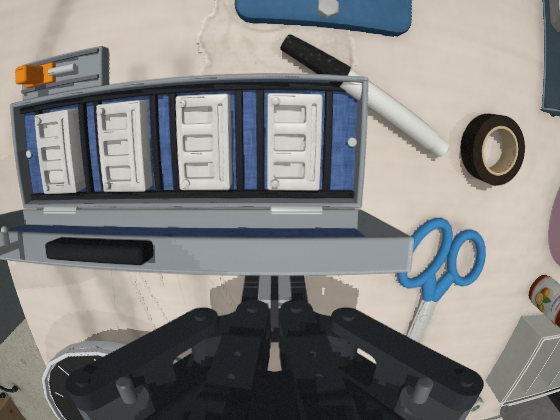

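Emit:
play_rows:
  series:
    - [[0,8,0,0,0,0,0],[0,8,0,0,0,0,0],[0,8,0,0,0,0,0],[0,8,0,0,0,0,0],[0,8,0,0,0,0,0],[0,3,0,0,0,0,0],[0,0,0,0,0,0,0]]

```text
clock: 30.97
ee_pos: [0.648, 0.268, 0.0943]
tcp_rot: [0.691, 0.723, 0.0, -0.0]
ft_force: [0.6, 0.1, 0.3]
width: -0.003
```

```bash
python3 - <<'E'
from h import *
st();cap('wrist','w27.png')
E
```

```text
t 30.97 pos [648.  268.   94.3] yaw 92.58 z [ 0.001  0.001 -1.   ] F [0.6 0.1 0.3] w -0.003 q6 0.33
```

View pics/w27.png

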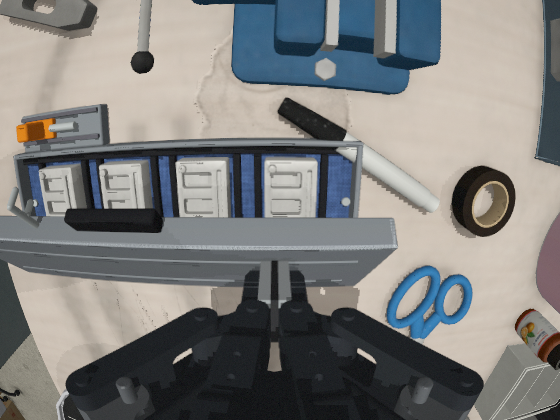

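Emit:
play_rows:
  series:
    - [[0,6,-4,0,0,0,0],[0,6,-4,0,0,0,0],[0,6,-4,0,0,0,0],[0,4,-5,0,0,0,0],[0,4,-5,0,0,0,0],[0,4,-5,0,0,0,0],[0,2,-5,0,0,0,0],[0,2,-5,0,0,0,0],[0,0,0,0,0,0,0]]

```text
clock: 31.77
ee_pos: [0.6473, 0.3009, 0.0558]
tcp_rot: [0.691, 0.723, -0.001, -0.0]
ft_force: [-1.4, -0.6, -0.7]
width: -0.001
```

```bash
python3 - <<'E'
from h import *
st();cap('wrist','w28.png')
E
```

```text
t 31.77 pos [647.3 300.9  55.8] yaw 92.54 z [-0.001 -0.    -1.   ] F [-1.4 -0.6 -0.7] w -0.001 q6 0.37
```

View pics/w28.png

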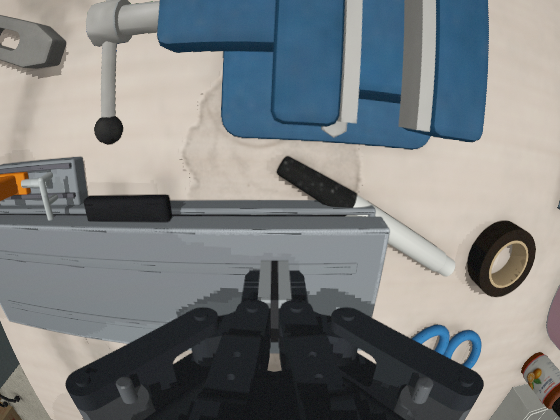

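Emit:
play_rows:
  series:
    - [[0,2,-4,0,0,0,0],[0,1,-4,0,0,0,0],[0,0,-2,0,0,0,0],[0,0,-1,0,0,0,0],[0,0,0,0,0,0,0]]

```text
clock: 32.23
ee_pos: [0.6482, 0.3039, 0.048]
tcp_rot: [0.691, 0.722, 0.0, 0.0]
ft_force: [-4.5, -1.4, 12.5]
width: 0.001
```

```bash
python3 - <<'E'
from h import *
st();p,d=cap('side');cv2.imwrite('pics/s29.png',cv2.resize(p[180:360,160:400],None,fx=3.2,fy=3.2));cap('wrist','w29.png')
E
```

```text
t 32.23 pos [648.2 303.9  48. ] yaw 92.51 z [ 0.001  0.001 -1.   ] F [-4.5 -1.4 12.5] w 0.001 q6 0.38
```

View pics/s29.png

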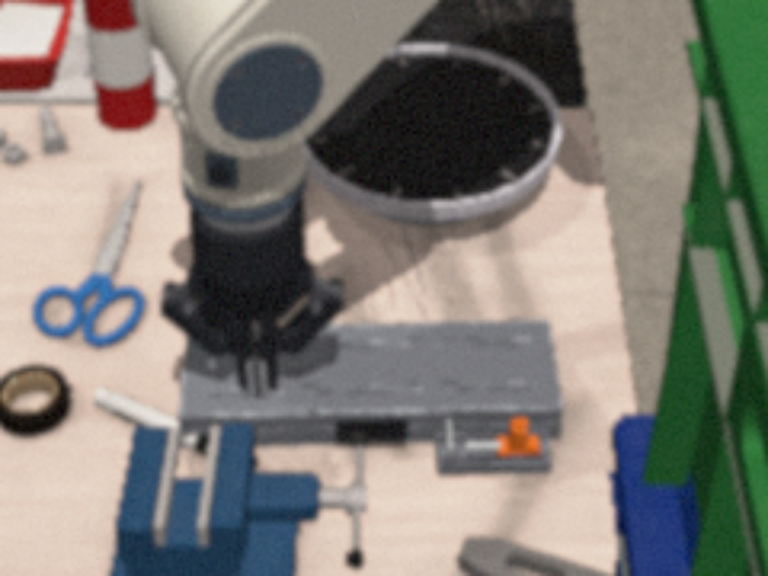

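View pics/w29.png

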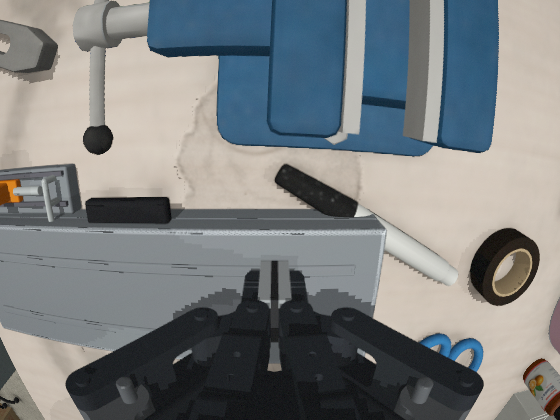

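Emit:
play_rows:
  series:
    - [[0,0,20,0,0,0,0],[0,0,35,0,0,0,0],[-30,-4,40,0,0,0,0],[-35,0,20,0,0,0,0],[-35,0,0,0,0,0,0],[-35,0,0,0,0,0,0],[-30,5,0,0,0,0,0],[-30,5,0,0,0,0,0],[0,0,0,0,0,0,0],[0,0,0,0,0,0,0]]

```text
clock: 33.17
ee_pos: [0.4569, 0.3105, 0.1547]
tcp_rot: [0.691, 0.723, -0.0, 0.0]
ft_force: [-0.3, 0.4, 0.4]
width: -0.002
```

```bash
python3 - <<'E'
from h import *
p,d,c=look('w30.png',False,False)
cv2.imwrite('pics/r30.png',rect('wrist',p,c,.036,.42,.72,.22,.37))
v,u=np.mgrid[0:420,0:560];X=w('wrist',u,v,d,c)
C=np.array([.570,.281]);ex=np.array([.0436,-.999]);ey=np.array([.999,.0436])
cx=(X[...,:2]-C)@ex;cy=(X[...,:2]-C)@ey
m=(d>0)&(abs(cx)<.042)&(abs(cy)<.13)&(X[...,2]<.06)&(X[...,2]>.0)
for a in np.linspace(-.04,.04,5):
    k=m&(abs(cx-a)<.006);print(round(a,3),np.median(X[...,2][k]) if k.sum() else None,k.sum())
A=np.c_[cx[m],cy[m],np.ones(m.sum())];print(np.linalg.lstsq(A,X[...,2][m],rcond=None)[0])
b=p.astype(int);o=(b[...,2]>180)&(b[...,0]<90)&(d>0)&(abs(X[...,0]-.47)<.06)&(abs(X[...,1]-.34)<.04)
print('orange',np.percentile(X[o],[1,50,99],axis=0))
t=o&(X[...,2]>.033);print(np.percentile(X[t],[1,50,99],axis=0))
E
```

```text
t 33.17 pos [456.9 310.5 154.7] yaw 92.62 z [-0. -0. -1.] F [-0.3  0.4  0.4] w -0.002 q6 0.53
-0.04 0.03304751029321764 2348
-0.02 0.03354546025945557 3346
0.0 0.03308085329753202 3105
0.02 0.033608631696292884 2437
0.04 0.0331249962275276 1365
[ 0.00117214 -0.00041018  0.03322779]
orange [[0.45063632 0.33155583 0.0140417 ]
 [0.46405286 0.33900888 0.01659375]
 [0.47936386 0.34579219 0.0381614 ]]
[[0.4595166  0.33253023 0.03533885]
 [0.46497054 0.33833872 0.03689156]
 [0.47045971 0.34396773 0.03827471]]
```

View pics/w30.png

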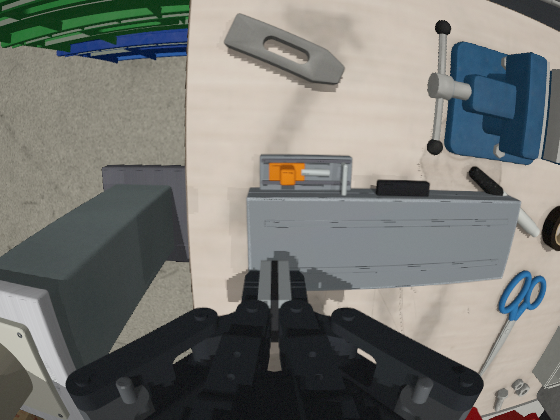

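View pics/r30.png

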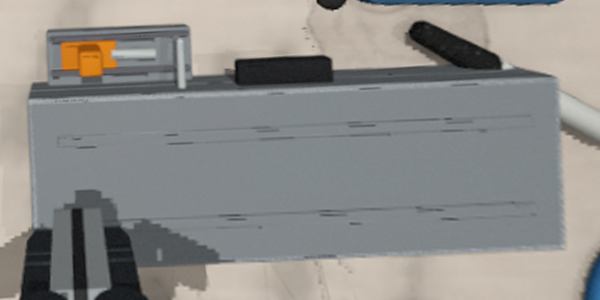

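Emit:
play_rows:
  series:
    - [[-10,14,0,0,0,0,0],[-9,14,0,0,0,0,0],[0,0,-30,0,0,0,0],[0,0,-30,0,0,0,0],[0,0,-25,0,0,0,0],[0,0,-10,0,0,0,0],[0,0,0,0,0,0,0],[0,0,0,0,0,0,0]]

```text
clock: 33.88
ee_pos: [0.4399, 0.3383, 0.0594]
tcp_rot: [0.692, 0.722, -0.0, -0.0]
ft_force: [0.3, 0.3, -0.2]
width: 0.001
```

```bash
python3 - <<'E'
from h import *
p,d,c=look('w31.png',False,False)
E
```

```text
t 33.88 pos [439.9 338.3  59.4] yaw 92.48 z [-0. -0. -1.] F [ 0.3  0.3 -0.2] w 0.001 q6 0.59
```

View pics/w31.png

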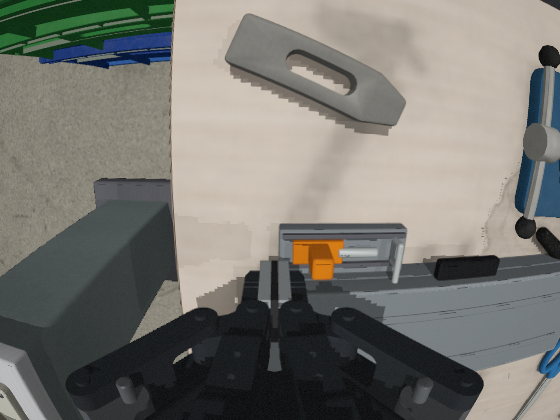

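Emit:
play_rows:
  series:
    - [[-4,0,-8,0,0,0,0],[0,0,-8,0,0,0,0],[0,0,-6,0,0,0,0],[0,0,0,0,0,0,0]]

```text
clock: 34.27
ee_pos: [0.4344, 0.3379, 0.0365]
tcp_rot: [0.691, 0.723, -0.001, -0.0]
ft_force: [-0.4, -0.3, 1.3]
width: -0.001
```

Emit:
play_rows:
  series:
    - [[5,0.2,0,0,0,0,0],[5,0.2,0,0,0,0,0],[4,0.2,0,0,0,0,0],[4,0.2,0,0,0,0,0],[0,0,0,0,0,0,0]]

```text
clock: 34.68
ee_pos: [0.4541, 0.3393, 0.0377]
tcp_rot: [0.692, 0.722, 0.0, 0.0]
ft_force: [-0.0, -0.5, -0.1]
width: 0.0
```

```bash
python3 - <<'E'
from h import *
p,d,c=look('w32.png',False,False)
E
```

```text
t 34.68 pos [454.1 339.3  37.7] yaw 92.49 z [ 0.001  0.001 -1.   ] F [-0.  -0.5 -0.1] w 0.0 q6 0.58
```

View pics/w32.png

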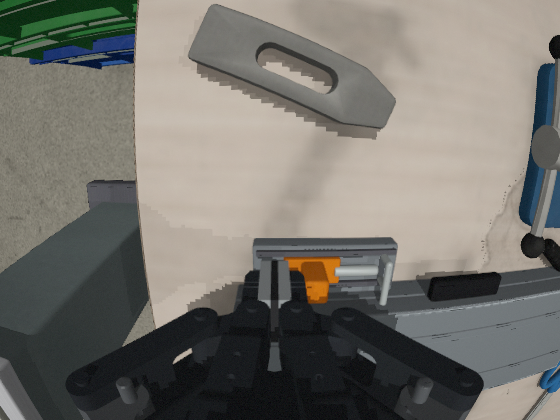

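Emit:
play_rows:
  series:
    - [[4,0.2,0,0,0,0,0],[4,0.2,0,0,0,0,0],[4,0.2,0,0,0,0,0],[4,0.2,0,0,0,0,0],[0,0,0,0,0,0,0]]

```text
clock: 35.15
ee_pos: [0.4681, 0.3395, 0.0373]
tcp_rot: [0.692, 0.722, -0.001, -0.001]
ft_force: [-5.4, 0.5, 3.9]
width: -0.002
```

```bash
python3 - <<'E'
from h import *
p,d,c=look('w33.png',False,False)
E
```

```text
t 35.15 pos [468.1 339.5  37.3] yaw 92.48 z [-0.003 -0.001 -1.   ] F [-5.4  0.5  3.9] w -0.002 q6 0.56
```

View pics/w33.png

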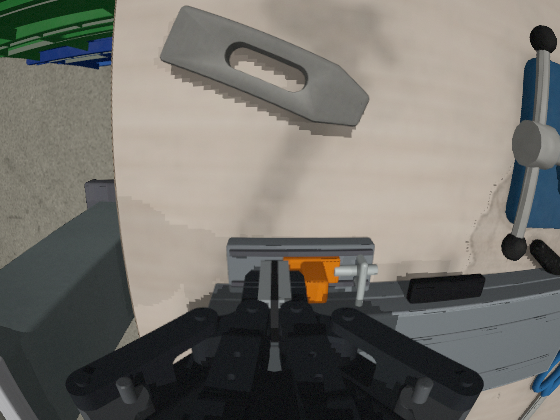

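Emit:
play_rows:
  series:
    - [[4,0.2,0,0,0,0,0],[4,0.2,0,0,0,0,0],[0,0,0,0,0,0,0]]

```text
clock: 35.45
ee_pos: [0.4692, 0.3392, 0.037]
tcp_rot: [0.692, 0.722, -0.007, -0.004]
ft_force: [-32.9, 6.2, 22.1]
width: -0.001
```

Emit:
play_rows:
  series:
    - [[3,0,0,0,0,0,0],[2,0,0,0,0,0,0],[0,0,0,0,0,0,0]]

```text
clock: 35.7
ee_pos: [0.4698, 0.339, 0.0369]
tcp_rot: [0.692, 0.722, -0.011, -0.006]
ft_force: [-48.9, 11.1, 33.3]
width: -0.005
```

```bash
python3 - <<'E'
from h import *
p,d,c=look('w34.png',False,False)
E
```

```text
t 35.7 pos [469.8 339.   36.9] yaw 92.44 z [-0.023 -0.007 -1.   ] F [-48.9  11.1  33.3] w -0.005 q6 0.55
```

View pics/w34.png

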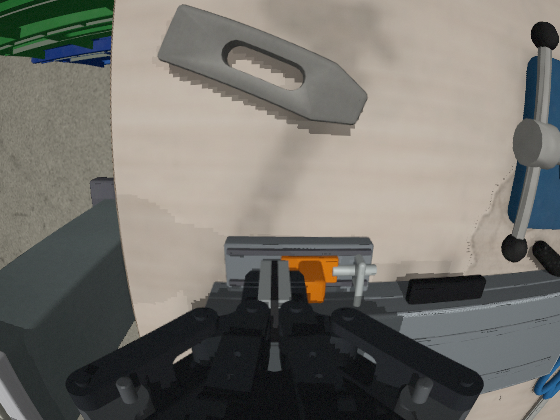

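Emit:
play_rows:
  series:
    - [[-13,0,0,0,0,0,0],[-8,0,0,0,0,0,0],[0,0,0,0,0,0,0]]

```text
clock: 36.0
ee_pos: [0.4599, 0.3404, 0.0374]
tcp_rot: [0.691, 0.723, -0.0, -0.0]
ft_force: [-0.7, 0.6, 0.2]
width: 0.002
```

Emit:
play_rows:
  series:
    - [[0,0,30,0,0,0,0],[0,-10,30,0,0,0,0],[0,-15,30,0,0,0,0],[0,0,0,0,0,0,0],[0,0,0,0,0,0,0]]

```text
clock: 36.42
ee_pos: [0.4634, 0.3155, 0.1294]
tcp_rot: [0.692, 0.722, 0.003, 0.001]
ft_force: [-0.4, -0.8, -0.5]
width: -0.0
```

```bash
cat > chk.py <<'E'
from h import *
import sys
p,d,c=look(sys.argv[1],False,False)
cv2.imwrite('pics/r_'+sys.argv[1],rect('wrist',p,c,.036,.42,.57,.29,.37,.00025))
v,u=np.mgrid[0:420,0:560];X=w('wrist',u,v,d,c)
C=np.array([.570,.281]);ex=np.array([.0436,-.999]);ey=np.array([.999,.0436])
cx=(X[...,:2]-C)@ex;cy=(X[...,:2]-C)@ey
m=(d>0)&(abs(cx)<.042)&(abs(cy)<.13)&(X[...,2]<.06)&(X[...,2]>.0)
A=np.c_[cx[m],cy[m],np.ones(m.sum())];print('lid plane',np.linalg.lstsq(A,X[...,2][m],rcond=None)[0])
b=p.astype(int);o=(b[...,2]>150)&(b[...,0]<90)&(d>0)&(abs(X[...,0]-.48)<.06)&(abs(X[...,1]-.34)<.04)
print('orange',np.percentile(X[o],[1,50,99],axis=0))
t=o&(X[...,2]>.033);print(np.percentile(X[t],[1,50,99],axis=0))
E
python3 chk.py w35.png
```

```text
t 36.42 pos [463.4 315.5 129.4] yaw 92.43 z [ 0.005  0.003 -1.   ] F [-0.4 -0.8 -0.5] w -0.0 q6 0.53
lid plane [ 0.00083309 -0.0006815   0.03324341]
orange [[0.4720105  0.33224398 0.01395938]
 [0.48464629 0.34009344 0.01673654]
 [0.50055519 0.34652903 0.03801806]]
[[0.48080032 0.33369783 0.03482292]
 [0.48642841 0.33989652 0.03683118]
 [0.4920796  0.34542095 0.03819079]]
```

View pics/r_w35.png

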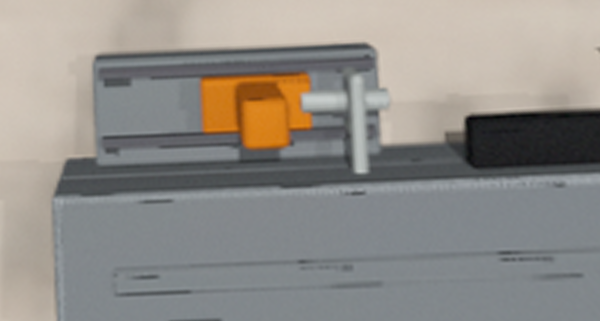

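```bash
python3 - <<'E'
from h import *
cap('side','side35.png');cap('top','top35.png')
for n in ['top','side']:
    a=cv2.imread(f'pics/{n}0.png').astype(int);b=cv2.imread(f'pics/{n}35.png').astype(int)
    r=[]
    for im in (a,b):
        o=(im[...,2]-im[...,0]>60)&(im[...,2]>150)
        o[:, :]&=True
        if n=='top': o[:225]=0;o[:,:130]=0;o[265:]=0;o[:,160:]=0
        else: o[:300]=0;o[335:]=0;o[:,290:]&=True;o[:,:290]=0;o[:,345:]=0
        wt=np.clip((im[...,2]-im[...,0]-60),0,None)*o
        v,u=np.nonzero(o);r.append((np.average(u,weights=wt[v,u]),np.average(v,weights=wt[v,u]),len(u)))
    print(n,r)
    P=[ray(n,x,y,.022) for x,y,_ in r];print(P,np.linalg.norm(P[1]-P[0]))
s=cv2.imread('pics/side35.png');cv2.imwrite('pics/s35z.png',cv2.resize(s[270:350,200:360],None,fx=5,fy=5,interpolation=cv2.INTER_CUBIC))
E
```

```text
top [(np.float64(140.70834859026), np.float64(250.89399487367265), 59), (np.float64(142.10403397027602), np.float64(240.08386411889597), 13)]
[array([0.46373846, 0.33879697, 0.022     ]), array([0.4923226 , 0.33539549, 0.022     ])] 0.028785819376647183
side [(np.float64(321.7030475587894), np.float64(316.7701149425287), 116), (np.float64(312.1855208444397), np.float64(317.1399936027295), 115)]
[array([0.46540248, 0.34159627, 0.022     ]), array([0.48658426, 0.34288943, 0.022     ])] 0.021221224429101817
```

View pics/s35z.png

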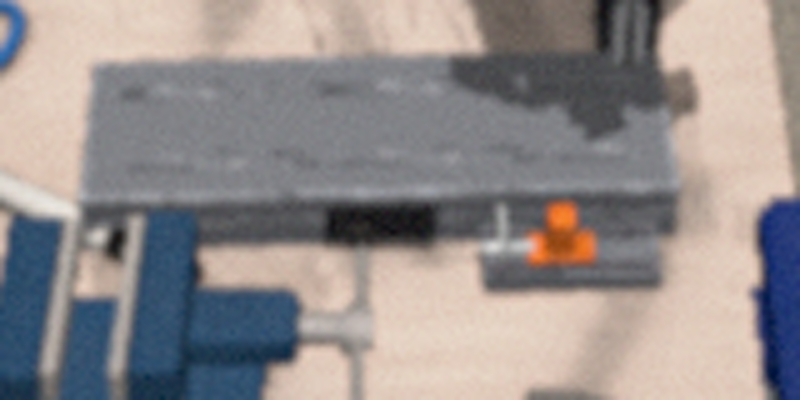

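Emit:
play_rows:
  series:
    - [[-12,13,0,0,0,0,0],[0,13,-20,0,0,0,0],[0,0,-30,0,0,0,0],[0,0,-26,0,0,0,0],[0,0,-10,0,0,0,0],[0,0,0,0,0,0,0],[0,0,0,0,0,0,0]]

```text
clock: 37.15
ee_pos: [0.4486, 0.3411, 0.0406]
tcp_rot: [0.691, 0.723, -0.001, -0.0]
ft_force: [-0.1, 0.0, 0.5]
width: -0.001
```

Emit:
play_rows:
  series:
    - [[4,0,0,0,0,0,0],[4,0.2,0,0,0,0,0],[0,0,0,0,0,0,0],[0,0,0,0,0,0,0]]

```text
clock: 37.48
ee_pos: [0.458, 0.3419, 0.0426]
tcp_rot: [0.692, 0.722, 0.001, 0.0]
ft_force: [0.4, 0.9, -0.0]
width: 0.005
```

```bash
python3 - <<'E'
from h import *
p,d,c=look('w36.png',False,False)
E
```

```text
t 37.48 pos [458.  341.9  42.6] yaw 92.49 z [ 0.002  0.001 -1.   ] F [ 0.4  0.9 -0. ] w 0.005 q6 0.58
```

View pics/w36.png

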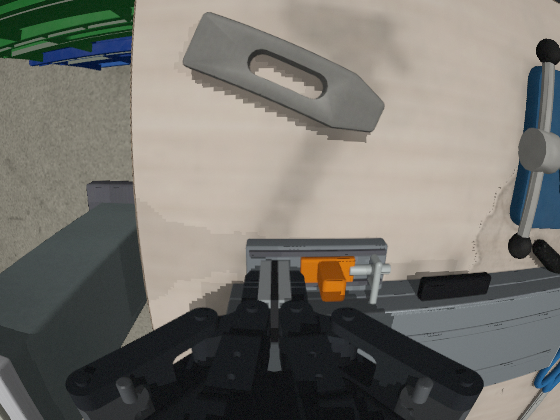

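Pushing again, a little higher on the grip.

Emit:
play_rows:
  series:
    - [[4,0.2,0,0,0,0,0],[4,0.2,0,0,0,0,0],[2,0.1,0,0,0,0,0],[0,0,0,0,0,0,0],[0,0,0,0,0,0,0]]

```text
clock: 37.95
ee_pos: [0.4671, 0.3419, 0.0414]
tcp_rot: [0.691, 0.722, -0.0, -0.0]
ft_force: [-0.1, 0.4, 0.4]
width: 0.001
```

Emit:
play_rows:
  series:
    - [[2,0,0,0,0,0,0],[0,0,0,0,0,0,0],[0,0,0,0,0,0,0]]

```text
clock: 38.2
ee_pos: [0.4684, 0.3418, 0.0412]
tcp_rot: [0.691, 0.722, -0.001, -0.0]
ft_force: [-3.1, 0.3, -0.3]
width: -0.002
```

Emit:
play_rows:
  series:
    - [[3,0,0,0,0,0,0],[0,0,0,0,0,0,0],[0,0,0,0,0,0,0]]

```text
clock: 38.45
ee_pos: [0.4691, 0.3416, 0.041]
tcp_rot: [0.691, 0.722, -0.003, -0.001]
ft_force: [-11.7, 3.3, 4.1]
width: 0.0
```

```bash
python3 chk.py w37.png; python3 - <<'E'
from h import *
p,d=cap('side','side37.png');cv2.imwrite('pics/s37z.png',cv2.resize(p[250:350,240:380],None,fx=5.5,fy=5.5,interpolation=cv2.INTER_CUBIC))
E
```

```text
t 38.45 pos [469.1 341.6  41. ] yaw 92.5 z [-0.005 -0.002 -1.   ] F [-11.7   3.3   4.1] w 0.0 q6 0.56
lid plane [ 0.00098346 -0.00076233  0.03327245]
orange [[0.47600482 0.33318973 0.01481808]
 [0.48962353 0.34268153 0.01669228]
 [0.50111063 0.34689171 0.03798511]]
[[0.48335411 0.33470488 0.03526963]
 [0.48800963 0.34123228 0.0369098 ]
 [0.49199702 0.34556422 0.03826416]]
```

View pics/s37z.png

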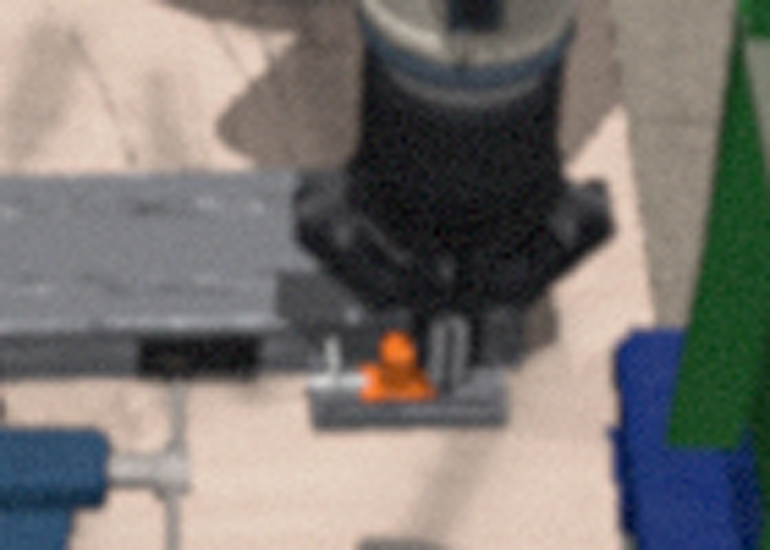

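View pics/w37.png

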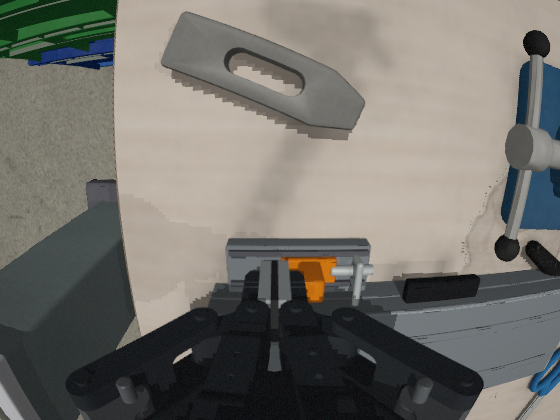

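Emit:
play_rows:
  series:
    - [[-8,0,0,0,0,0,0],[-4,5,0,0,0,0,0],[0,0,0,0,0,0,0],[5,0,0,0,0,0,0],[5,0,0,0,0,0,0],[2,0,0,0,0,0,0],[0,0,0,0,0,0,0]]

```text
clock: 39.13
ee_pos: [0.4696, 0.3469, 0.0411]
tcp_rot: [0.692, 0.722, -0.003, -0.002]
ft_force: [-14.5, 5.6, 7.5]
width: -0.0
```

Emit:
play_rows:
  series:
    - [[3,0,0,0,0,0,0],[0,0,0,0,0,0,0],[3,0,0,0,0,0,0],[0,0,0,0,0,0,0]]

```text
clock: 39.47
ee_pos: [0.4708, 0.3467, 0.0408]
tcp_rot: [0.692, 0.722, -0.006, -0.004]
ft_force: [-32.8, 11.6, 17.2]
width: 0.002
```

```bash
python3 chk.py w38.png
```

```text
t 39.47 pos [470.8 346.7  40.8] yaw 92.39 z [-0.015 -0.004 -1.   ] F [-32.8  11.6  17.2] w 0.002 q6 0.56
lid plane [ 0.00124822 -0.00082062  0.03329256]
orange [[0.48413248 0.3353656  0.01481533]
 [0.49465097 0.34400535 0.01630623]
 [0.50100974 0.34718933 0.0379164 ]]
[[0.4863971  0.34102474 0.03516477]
 [0.48956506 0.34393277 0.03690963]
 [0.49188699 0.34556151 0.03809684]]
```

Emit:
play_rows:
  series:
    - [[-15,0,0,0,0,0,0],[-5,0,0,0,0,0,0],[0,0,0,0,0,0,0],[0,0,25,0,0,0,0],[0,0,35,0,0,0,0],[0,-20,40,0,0,0,0],[10,-30,40,0,0,0,0],[10,-30,30,0,0,0,0],[0,0,0,0,0,0,0],[0,0,0,0,0,0,0]]

```text
clock: 40.35
ee_pos: [0.4785, 0.2744, 0.2025]
tcp_rot: [0.693, 0.721, 0.003, 0.001]
ft_force: [-1.0, -0.2, -0.4]
width: -0.002
```

```bash
python3 chk.py w39.png; python3 - <<'E'
from h import *
p,d=cap('side','side39.png');cv2.imwrite('pics/s39z.png',cv2.resize(p[140:350,160:400],None,fx=3,fy=2.8,interpolation=cv2.INTER_CUBIC))
E
```

```text
t 40.35 pos [478.5 274.4 202.5] yaw 92.34 z [ 0.005  0.003 -1.   ] F [-1.  -0.2 -0.4] w -0.002 q6 0.46
lid plane [ 0.0008404  -0.00039326  0.03320105]
orange [[0.47212558 0.3314368  0.01185671]
 [0.48493368 0.3392206  0.01682412]
 [0.50067874 0.34607301 0.03829322]]
[[0.48033626 0.33343005 0.03355532]
 [0.48603188 0.33917057 0.03672432]
 [0.49227001 0.34530031 0.03856512]]
```

View pics/w39.png

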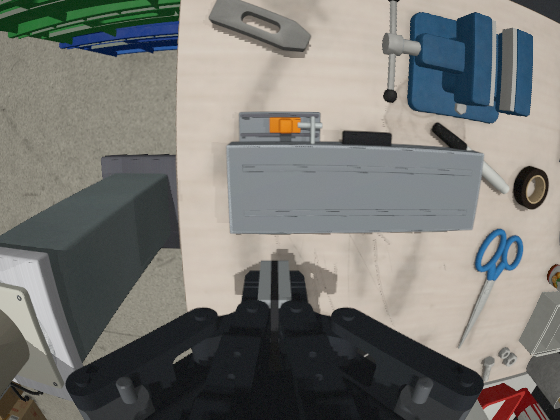

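View pics/s39z.png

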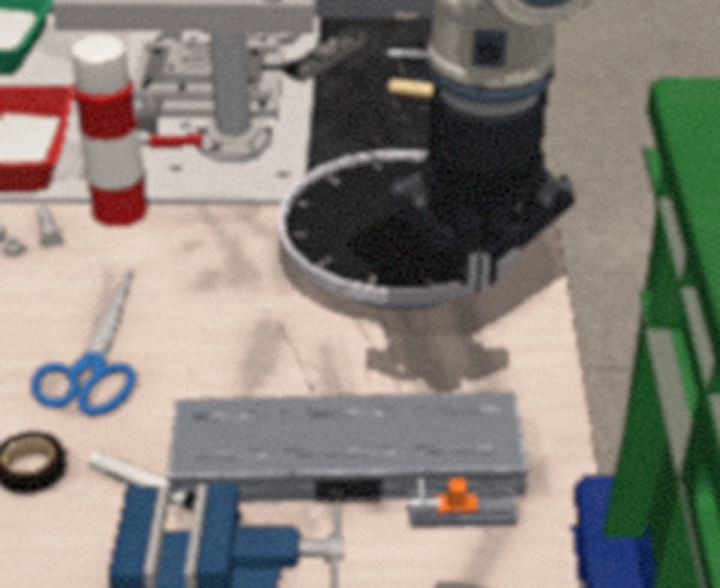

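```bash
python3 -c "
from station import env
print(env.close_job())"
```

```text
the job is handed in; nothing more can be done
None
```

I took all four inserts off the turntable and laid one in each pocket, shut the lid and slid the catch to its stop. I then handed the job in at about 40 s. I did not touch the tools on the table.

Last checks:
- **Inserts:** just before closing, the wrist camera showed all four flat and cavity side up, about 1–3 mm from the pocket centres and 2–3° or less off line. The disc was empty. I could not see them again once the lid was shut.
- **Lid:** depth readings put it level to about 0.001 slope, with its top at about 33 mm. It should be 34 mm, and the cameras read 1–2 mm low throughout. The press that shut it met 12.5 N at the right height.
- **Catch (uncertain):** the pin is through the staple, but the cameras measured only about 21.3 mm of travel from the start, not the full 25 mm. The limit is 21 mm. Three pushes, at different heights and side positions and with up to about 49 N, all stopped at the same place. I took that as the end stop, with the catch starting a few millimetres in, but I could not confirm it.

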